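# Get the rubber stamp out of the blocked drawer and ink it

## Robot

A 6-joint arm with a two-finger parallel gripper is mounted at the origin on a cart in front of the work surface, level with it; the furniture and walls round the work are solid. World frame = base frame: x ahead of the robot, y to its left, z up, the work surface at z = 0. Lengths are in m, angles in rad, forces in N, time in s.
With the tool pointing down it reaches from about 0.25 to 0.725 m from the base axis. Payload 4 kg.
Tool frame: the origin (TCP) lies on the centre line of the jaws, within the pads' length; the fingertips stand 11 mm ahead of it and the grasp point (between the pads) lies 8 mm behind it; z points along the fingers, x is the direction in which the jaws open and shut, and the axes are right-handed (so a half turn about z gives the same grasp; the last joint's range is limited). The gripper opens to 85 mm and grips with 20 to 120 N. Pads are 22 mm wide; open, the fingers measure 114 mm over their backs; the gripper's body (76 mm by 85 mm) begins 54 mm behind the grasp point. The pads swing forward as they close: fully open they stand 13 mm farther back than shut.
Start: joints at [1.105, 0.241, 0.005, 1.335, 0, 1.571], TCP at [0.225, 0.447, 0.242] pointing down, gripper open.
Joint ranges: [-2.72, 2.72], [-1.05, 1.87], [-1.09, 1.28], [-1.99, 2.15], [-1.42, 1.44], [-3.14, 3.14]. Speed limits (rad/s): [2.79, 2.79, 3.14, 3.14, 3.14, 3.14].

## Interface

Orientations are given as a unit quaternion [x, y, z, w].
In Python, from workcell import bot, viewer, order gives the robot as it stands. The module is installed in compiled form; this text tells all that it offers.
- The arm moves only by the tool send_rows, never from a script. Its argument "increments" is a list that holds one entry, the list of rows, each a list of 4 numbers: the shift along the tool's x, y, z in m, then the turn about the tool's z in degrees. A call has exactly 8 rows; each row shifts and turns the pose as measured when the row begins, along the tool's axes as they then stand; what a row does not reach is not made up. A row lasts 1/10 s, in which the tool goes at most 50 mm and 8.59 degrees, less where a joint would pass 70% of its speed; a pose out of reach is approached as far as the arm can. A call is refused whole if a number of a shift passes 0.05 or a number of a turn 8.59, either way. A call with a gripper value outside its range is refused whole. "hand" is the closure, from -1 (fully open) to 1 (shut), so that 0 is half open, set as the call begins (left out, the last holds). The fingers move at their own pace and stop on an object; the grip force is fixed at half the most. Time passes only in rows, so rows that do not move let the fingers close, or fill a call up. It gives the time, the measured TCP pose, the force and the opening at its end, in the units of the state.
- bot.get_obs(): the state, without advancing time (a new reading comes with each control period).
- viewer.camera(name): name is "scene" or "side" or "wrist"; returns a dict with "image" (384x512x3 uint8, red, green, blue), "range_z" (384x512 float32, m along the optical axis (not along the pixel's ray), 0 where there is no reading), "camera_matrix" (3x3 intrinsics, pixels), "eye" and "rotation" of the camera in the world. Camera axes: x right, y down, z forward; pixel columns grow to the right and rows downward; lengths in m; the calibration is good to about 2 mm. A picture is of the moment at which its call begins.
- order.job_done(): hands the job in, once; it reports no verdict.
The state is a dict: "clock": time; "joint_pos": joint angles; "joint_vel": joint speeds; "tau": joint torques, N m; "eef_pos": TCP position; "tool_rot": TCP orientation; "ft_force": force on the tool from outside, world axes, zero at the start; "ft_torque": the same for the moment, N m; "grip_width": finger opening in m.
Only numpy, scipy, OpenCV 4.12 (cv2) and the standard library are available. Lean on these libraries where they do the work, as an engineer would, in place of code of your own. Each camera call takes 0.05 s, during which the arm holds its last target.

## Task

I need the rubber stamp from the desk-top drawer box, but the stapler, the tape dispenser and the glue stick stand in front of its drawer: set all three aside upright on the cork mat, then pull the drawer open, take the stamp out and stand it face down in the middle of the open ink pad. Then push the drawer fully shut and put the three things back just where each of them stood before, lined up as they were. Leave the correction tape in the drawer.

Things in the scene. Friction and masses are not known exactly. Their poses are not given: they have to be found in the camera images.
- drawer_box: Desk-top drawer box, fixed: white shell 160 (x) x 250 (y) x 94 mm high with a clear top through which the drawer's contents are seen. Origin: centre of the underside, on the desk; -x is its front, where the drawer opens, toward the robot. The front edge of the shell is at x = -80 mm, the drawer's front panel 6 mm before it.
- drawer (a joint): Slide of the drawer, m: 0 shut, 0.11 fully open, moving along the box's -x; light friction of about 1 N, stays where it is left. The drawer's front panel is 80 mm tall (z 8 to 88 mm above the desk), its side walls reach z = 44 mm, its floor is at z = 12 mm. A divider (z to 38 mm) parts it into a left and a right compartment, each 112 mm wide and 145 mm long.
- handle (a point): Middle of the drawer's bar handle, a level aluminium bar 9 mm thick and 90 mm long along the box's y, 78 mm above the desk; its axis stands 38 mm before the front panel (33 mm of free gap). Moves with the drawer; its axes are the box's axes.
- stapler: Black stapler standing before the drawer, 36 (x) x 134 (y) x 43 mm high. Origin: centre of the underside. Its y axis is its length, pointing to the hinged rear end; at the start it points to the box within 0.15 rad. The base is 36 mm wide to z = 11 mm; the arm above it 20 mm wide from z = 24 to 43 mm (16 mm from z = 16 mm): pinch the arm at the middle across its width.
- tape_dispenser: Black weighted tape dispenser, green roll, standing before the drawer, 52 (x) x 150 (y) x 68 mm high, about 0.6 kg. Origin: centre of the underside. Its y axis is its length, pointing to the roll end; at the start it points to the box within 0.15 rad. The two cheeks beside the roll (y = 0 to 75 mm, up to z = 68 mm) measure 52 mm overall: grip them across x, about y = 25 mm, z = 40 mm.
- glue_stick: Glue stick, an upright cylinder 27 mm in diameter, 90 mm high, standing on the desk before the drawer. Origin: centre of its base.
- stamp: Rubber stamp standing upright in one of the drawer's two compartments, 68 mm high: wooden foot 22 (x) x 48 (y) mm, 10 mm high, black turned handle above with a 14 mm neck at z = 30 mm, swelling to a knob 26 mm in diameter between z = 52 and 62 mm (the place to grip; about 24 mm between its flats). Origin: centre of the foot's underside.
- correction_tape: White correction tape mouse, 33 x 81 x 15 mm, lying in the other compartment of the drawer; stays there. Origin: centre of the underside.
- ink_pad: Open ink pad lying flat on the desk, fixed: dark steel tray 86 (x) x 122 (y) mm with a felt of 74 x 110 mm whose top is 10 mm above the desk; the emptied lid of the same size, 7 mm high, is folded flat beyond its +x edge. Origin: on the desk under the middle of the felt.
- mat: Cork mat on the desk, fixed, 200 (x) x 250 (y) x 3 mm thick: room to set things aside. Origin: centre of its underside.
Mind the look-alikes: they are no part of the job. What is meant by the stapler is not purple, and is the larger of those in its own colour.

How it is judged:
By the outcome, as a careful person would: the job done as asked, in the order asked, and still so for the second after the job is handed in, with the robot touching nothing.
It also fails if it takes over 147 s, if anything falls off the work surface, if the arm or the gripper's body presses on something with over 40 N, if the wrist force passes 120 N, or if a joint passes its speed limit or range.

## Working session

There is one attempt and no reset: what is moved stays moved. The work goes in short steps, Python scripts to look and compute and a tool call to move; the robot and the scene stay as the last step left them, time stands still between calls to the robot, and variables do not carry over. Pictures are saved under pics/ and viewed, and the job is handed in when it is done.

Besides the shell and the picture viewer there is one more tool, called after "Request:" as name(argument=value, ...) on one line, values as JSON. send_rows: Moves the arm, as the interface text tells. Its arguments: {"type":"object","properties":{"increments":{"type":"array","items":{"type":"array","items":{"type":"array","items":{"type":"number"}}}},"hand":{"type":"number"}},"required":["increments"]}

```bash
mkdir -p pics; cat > h.py <<'E'
import numpy as np, cv2
from workcell import bot, viewer, order
def snap(n,tag):
    c=viewer.camera(n); np.savez(f'{tag}.npz',**{k:np.asarray(v) for k,v in c.items()})
    cv2.imwrite(f'pics/{tag}.png',c['image'][:,:,::-1]); return c
def load(tag): return dict(np.load(f'{tag}.npz'))
def pts(c):
    K=c['camera_matrix'];z=c['range_z'];v,u=np.mgrid[:z.shape[0],:z.shape[1]]
    P=np.stack([(u-K[0,2])/K[0,0]*z,(v-K[1,2])/K[1,1]*z,z],-1)
    W=P@np.asarray(c['rotation']).T+np.asarray(c['eye']); W[z==0]=np.nan; return W
def st():
    o=bot.get_obs(); print({k:np.round(o[k],4).tolist() for k in ('clock','joint_pos','eef_pos','tool_rot','ft_force','grip_width')})
E
python3 - <<'E'
from h import *
st()
for n in('scene','side','wrist'):
    c=snap(n,n+'0'); print(n,c['eye'],np.round(c['rotation'],3).tolist(),c['camera_matrix'].tolist())
E
```

```text
{'clock': 0.0, 'joint_pos': [1.105, 0.2414, 0.0037, 1.3352, -0.0, 1.5708], 'eef_pos': [0.2243, 0.4462, 0.2414], 'tool_rot': [0.8512, 0.5248, -0.0009, 0.0006], 'ft_force': [-0.1555, 0.3262, -0.1375], 'grip_width': 0.0855}
scene [-0.29158008 -0.47729305  1.16247196] [0.828, -0.428, 0.173, -0.319] [[380.101596995844, 0.0, 254.28665398935212], [0.0, 380.101596995844, 188.48519844294557], [0.0, 0.0, 1.0]]
side [-0.01131064  1.17198784  0.60376509] [-0.17, 0.818, -0.535, 0.126] [[393.818135409242, 0.0, 254.71120872069338], [0.0, 393.818135409242, 182.960062868398], [0.0, 0.0, 1.0]]
wrist [0.16403153 0.47660144 0.3739204 ] [0.843, 0.52, 0.071, 0.116] [[316.0064204310888, 0.0, 254.080537060949], [0.0, 316.0064204310888, 190.7171997175921], [0.0, 0.0, 1.0]]
```

```bash
python3 - <<'E'
s=open('h.py').read()
s=s.replace("P@np.asarray(c['rotation']).T","P@R.from_quat(c['rotation']).as_matrix().T").replace("import numpy as np, cv2","import numpy as np, cv2\nfrom scipy.spatial.transform import Rotation as R")
open('h.py','w').write(s)
from h import *
for n in('scene','side','wrist'):
    c=load(n+'0'); W=pts(c); print(n,R.from_quat(c['rotation']).as_matrix()[:,2],[np.round(W[v,u],3).tolist() for v,u in((200,256),(300,256),(250,400),(250,100))])
E
```

```text
scene [ 0.5591341   0.37993511 -0.7368978 ] [[0.545, 0.082, -0.003], [0.491, 0.03, -0.733], [0.856, -0.483, -0.253], [-0.104, 0.047, 0.467]]
side [ 0.38761866 -0.83217924 -0.39652174] [[0.511, 0.045, 0.002], [0.297, 0.521, 0.001], [0.019, 0.162, -0.012], [0.79, 0.497, 0.0]]
wrist [ 0.24011136 -0.12274644 -0.96295371] [[0.269, 0.426, 0.002], [0.396, 0.362, 0.001], [0.413, 0.562, 0.001], [0.239, 0.214, -0.0]]
```

View pics/scene0.png

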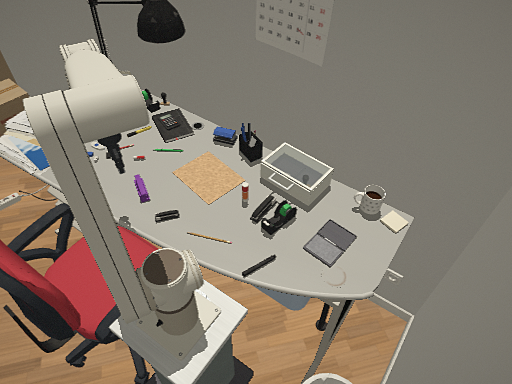

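View pics/side0.png

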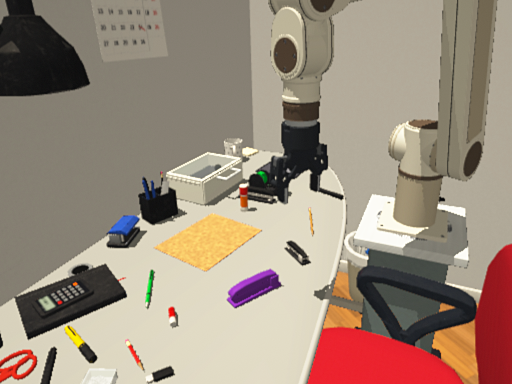

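View pics/wrist0.png

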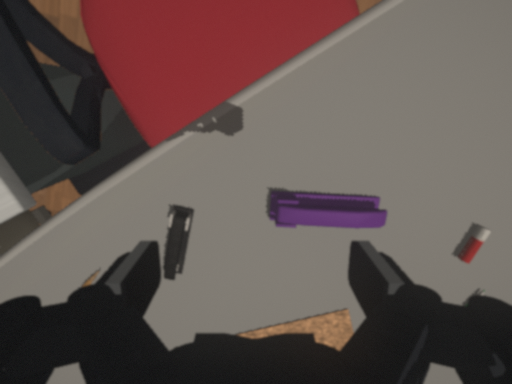

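```bash
python3 - <<'E'
from h import *
c=load('scene0')
a=cv2.resize(c['image'][120:280,165:425,::-1],None,fx=3,fy=3,interpolation=cv2.INTER_CUBIC); cv2.imwrite('pics/sc_crop.png',a)
# ortho
for tag in('scene0','side0'):
    c=load(tag);W=pts(c);im=c['image']
    m=np.isfinite(W[...,0])&(W[...,2]>-.03)&(W[...,2]<.12)
    s=800; img=np.full((600,720,3),128,np.uint8)
    x=W[m];col=im[m]; o=np.argsort(x[:,2]);x=x[o];col=col[o]
    r=((0.8-x[:,0])*s).astype(int); q=((0.55-x[:,1])*s).astype(int)
    for dr in(0,1,2):
      for dq in(0,1,2):
        ok=(r+dr>=0)&(r+dr<600)&(q+dq>=0)&(q+dq<720); img[r[ok]+dr,q[ok]+dq]=col[ok][:,::-1]
    cv2.imwrite(f'pics/ortho_{tag}.png',img)
E
```

```text
(no output)
```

View pics/sc_crop.png

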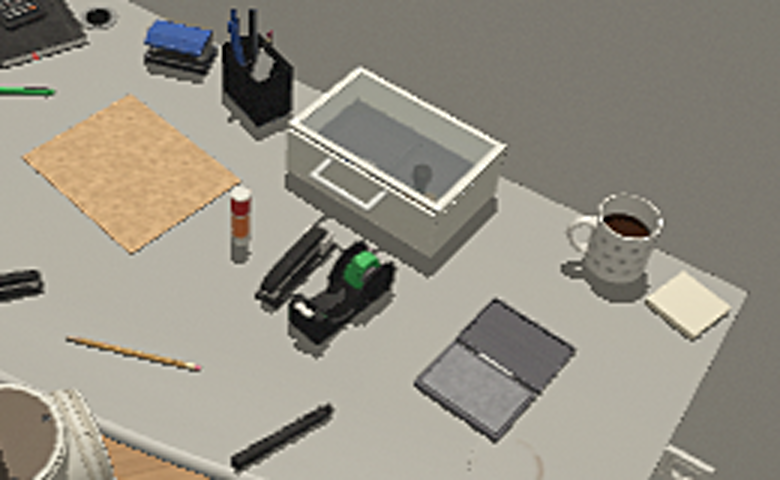

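View pics/ortho_scene0.png

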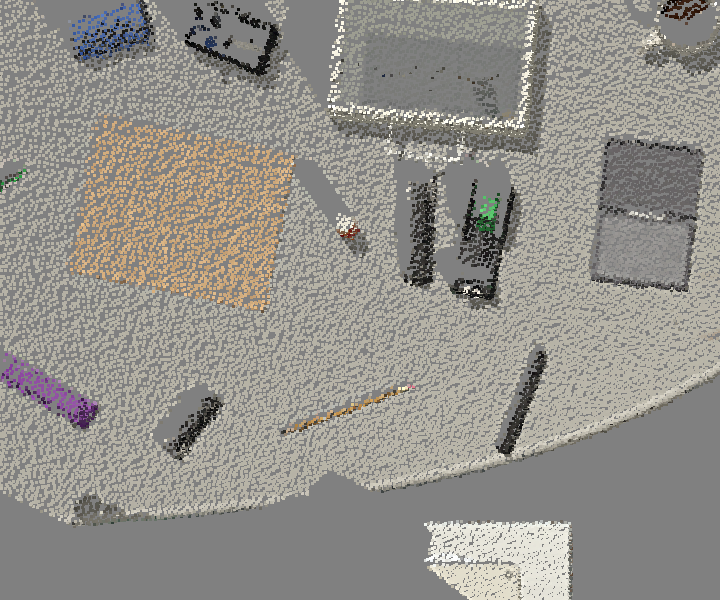

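Request:
send_rows(increments=[[[-0.0245, 0.04, -0.013, -8.5], [-0.03, 0.036, -0.013, -8.5], [-0.035, 0.031, -0.013, -8.5], [-0.04, 0.025, -0.013, -1.2], [-0.04, 0.025, -0.013, 0], [-0.04, 0.025, -0.013, 0], [-0.04, 0.025, -0.013, 0], [-0.04, 0.025, -0.013, 0]]])

```text
clock: 0.95
eef_pos: [0.4128, 0.1269, 0.3416]
tool_rot: [0.713, 0.701, -0.004, 0.0]
ft_force: [0.7, 1.6, 0.5]
grip_width: 0.0856
```

Request:
send_rows(increments=[[[-0.04, 0.025, -0.013, 0], [-0.04, 0.025, -0.013, 0], [0, 0, 0, -0.8], [0, 0, 0, 0], [0, 0, 0, 0], [0, 0, 0, 0], [0, 0, 0, 0], [0, 0, 0, 0]]])

```text
clock: 1.75
eef_pos: [0.4622, 0.0418, 0.3673]
tool_rot: [0.71, 0.704, -0.005, -0.0]
ft_force: [0.1, 0.2, -0.2]
grip_width: 0.0854
```

```bash
python3 - <<'E'
from h import *
st(); snap('wrist','w1'); snap('scene','s1'); snap('side','d1')
E
```

```text
{'clock': 1.75, 'joint_pos': [0.094, 0.1572, 0.2219, 1.6436, -0.006, 0.1017], 'eef_pos': [0.4622, 0.0418, 0.3673], 'tool_rot': [0.7098, 0.7044, -0.005, -0.0002], 'ft_force': [0.1136, 0.2433, -0.2285], 'grip_width': 0.0854}
```

View pics/w1.png

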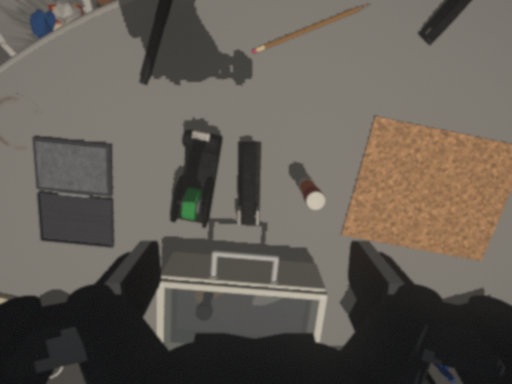

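View pics/d1.png

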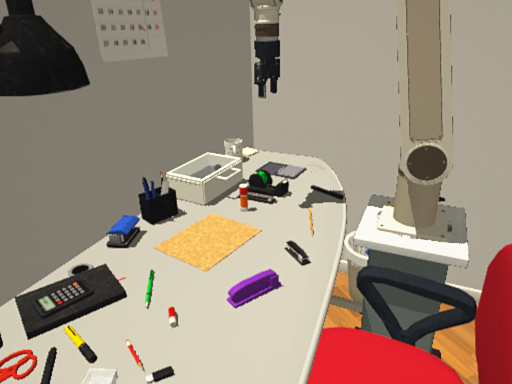

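The wrist view shows the tape dispenser at (198,176), the stapler at (249,183), the glue stick at (314,196), the felt at (73,166), the mat at (430,187), the handle at (245,262) and the stamp's knob at (204,300). 

Things that could be mistaken for the stapler, by scene pixel:
- black at (263,208), the choice: before the drawer, and the larger black one
- small black at (167,215)
- blue at (225,134)
- purple at (141,188)

```bash
python3 - <<'E'
from h import *
c=load('w1'); W=pts(c); im=c['image']
a=cv2.resize(im[110:345,120:360,::-1],None,fx=2.5,fy=2.5,interpolation=cv2.INTER_CUBIC); cv2.imwrite('pics/w1crop.png',a)
Z=W[...,2]
def rect(m,name,n=1):
    k,l,s,_=cv2.connectedComponentsWithStats(m.astype(np.uint8)); 
    for i in (np.argsort(-s[1:,4])[:n]+1):
        p=W[l==i]; r=cv2.minAreaRect(p[:,:2].astype(np.float32)); print(name,s[i].tolist(),'n',len(p),np.round(r[0],4),np.round(r[1],4),round(r[2],2),'z',np.round(np.nanpercentile(p[:,2],[2,50,98]),4))
v,u=np.mgrid[:384,:512]
print('desk',[np.round(W[y,x],4).tolist() for y,x in((150,130),(100,300),(220,330))])
roi=(v<250)&(v>110)&(u>130)&(u<340)
rect(roi&(Z>0.006),'objs>6mm',4)
rect(roi&(Z>0.030)&(u>225)&(u<270),'stapler arm')
rect(roi&(Z>0.045)&(u<225),'tape hi',2)
rect(roi&(Z>0.08)&(u>290),'glue top')
hsv=cv2.cvtColor(im,cv2.COLOR_RGB2HSV)
mat=(hsv[...,0]>5)&(hsv[...,0]<22)&(hsv[...,1]>70)&(u>330)&(v>100)&(v<270); rect(mat,'mat')
tray=(v>125)&(v<255)&(u>20)&(u<125)&(Z>0.004); rect(tray,'tray')
felt=(v>125)&(v<192)&(u>20)&(u<125)&(Z>0.004); rect(felt,'felt')
h=(Z>0.068)&(Z<0.087)&(v>240)&(v<290)&(u>205)&(u<290); rect(h,'handle',3)
t=(Z>0.087)&(Z<0.102)&(v>270)&(u>140)&(u<340); rect(t,'shelltop',3)
for vv in(250,258,275,285,292,300,310): print(vv,[np.round(W[vv,x],3).tolist() for x in(180,204,245,300)])
E
```

```text
desk [[0.4635, -0.159, -0.0013], [0.3892, 0.1093, -0.0008], [0.5833, 0.1653, 0.0003]]
objs>6mm [170, 129, 53, 99, 3429] n 3429 [ 0.5026 -0.0483] [0.0528 0.1487] 78.48 z [0.0133 0.0369 0.0684]
objs>6mm [238, 141, 24, 84, 1861] n 1861 [0.5162 0.0304] [0.036  0.1327] 88.63 z [0.0073 0.0389 0.0448]
objs>6mm [299, 178, 27, 32, 549] n 549 [0.5203 0.1219] [0.026  0.0255] 73.75 z [0.0114 0.089  0.0922]
objs>6mm [133, 240, 27, 10, 218] n 218 [ 0.4528 -0.0028] [0.0089 0.0058] 46.42 z [0.3713 0.3781 0.3836]
stapler arm [242, 143, 15, 82, 1103] n 1103 [0.5133 0.0303] [0.0204 0.1267] 88.43 z [0.0327 0.0425 0.045 ]
tape hi [170, 180, 43, 48, 927] n 927 [ 0.5387 -0.0559] [0.0523 0.0659] 78.49 z [0.0457 0.0611 0.0694]
tape hi [182, 130, 38, 22, 581] n 581 [ 0.4426 -0.0361] [0.0518 0.0264] 78.08 z [0.0464 0.0537 0.0567]
glue top [305, 189, 21, 21, 323] n 323 [0.5203 0.122 ] [0.0259 0.0254] 73.75 z [0.0812 0.0905 0.0923]
mat [341, 116, 171, 145, 18024] n 18024 [0.503  0.2896] [0.3936 0.1228] 58.46 z [0.0018 0.0038 0.0056]
tray [33, 136, 81, 112, 4682] n 4682 [ 0.5337 -0.2545] [0.1232 0.178 ] 83.49 z [
[... 479 characters left out ...]
 0.0934 0.0956]
250 [[0.637, -0.091, 0.001], [0.637, -0.049, 0.001], [0.637, 0.022, 0.001], [0.638, 0.117, -0.0]]
258 [[0.636, -0.083, 0.033], [0.639, -0.045, 0.027], [0.611, 0.025, 0.082], [0.653, 0.117, -0.0]]
275 [[0.637, -0.071, 0.084], [0.639, -0.037, 0.08], [0.646, 0.024, 0.069], [0.654, 0.11, 0.056]]
285 [[0.646, -0.069, 0.096], [0.647, -0.035, 0.095], [0.697, 0.021, 0.014], [0.653, 0.106, 0.086]]
292 [[0.659, -0.071, 0.094], [0.66, -0.036, 0.093], [0.658, 0.025, 0.097], [0.66, 0.105, 0.094]]
300 [[0.673, -0.072, 0.093], [0.674, -0.036, 0.092], [0.673, 0.024, 0.093], [0.673, 0.105, 0.094]]
310 [[0.69, -0.073, 0.092], [0.691, -0.037, 0.092], [0.691, 0.024, 0.092], [0.69, 0.106, 0.094]]
```

View pics/w1crop.png

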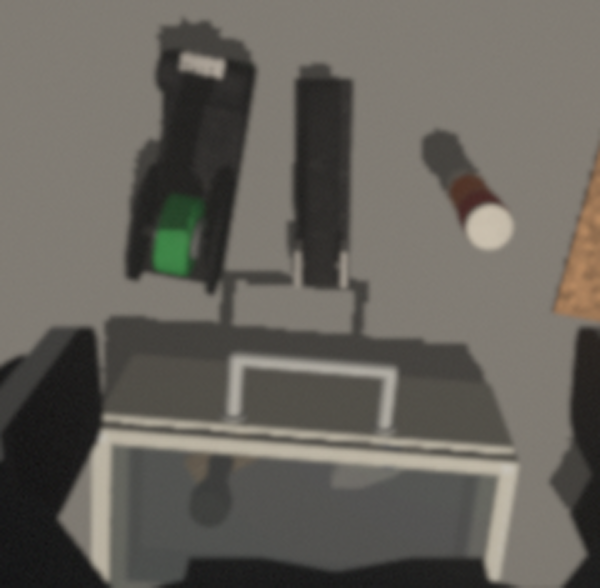

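```bash
cat >> h.py <<'E'
def ray(c,u,v,z):
    K=c['camera_matrix'];d=R.from_quat(c['rotation']).apply([(u-K[0,2])/K[0,0],(v-K[1,2])/K[1,1],1.0]);e=np.asarray(c['eye'])
    return e+d*(z-e[2])/d[2]
def goto(x,y,z,phi=None):
    o=bot.get_obs();p=o['eef_pos'];X=R.from_quat(o['tool_rot']).as_matrix()
    d=X.T@(np.array([x,y,z])-p); ph=np.degrees(np.arctan2(X[1,0],X[0,0]))
    dp=0 if phi is None else (phi-ph+180)%360-180
    print('phi %.2f tool shift'%ph,np.round(d,4),'turn %.2f'%(-dp),'q6',round(o['joint_pos'][5],3),'F',np.round(o['ft_force'],1),'grip',round(float(o['grip_width']),4), 't',round(float(o['clock']),2))
E
python3 - <<'E'
from h import *
for t in('scene0','side0'):
    c=load(t);W=pts(c);hsv=cv2.cvtColor(c['image'],cv2.COLOR_RGB2HSV)
    m=(hsv[...,0]>5)&(hsv[...,0]<22)&(hsv[...,1]>70)&(abs(W[...,2])<.01)
    k,l,s,_=cv2.connectedComponentsWithStats(m.astype(np.uint8)); i=1+np.argmax(s[1:,4]); p=W[l==i]
    print(t,s[i],cv2.minAreaRect(p[:,:2].astype(np.float32)))
c=load('w1'); print('knob',ray(c,204,310,.069),'foot',ray(c,210,296,.022))
goto(.5203,.122,.052,90)
E
```

```text
scene0 [ 172  152   73   53 1970] ((0.5357754826545715, 0.3263532221317291), (0.26150888204574585, 0.2030838578939438), 78.65657043457031)
side0 [ 154  213  108   59 2998] ((0.5322829484939575, 0.32713186740875244), (0.2546107769012451, 0.2035486102104187), 78.23861694335938)
knob [ 0.70748964 -0.04179358  0.069     ] foot [ 0.71360186 -0.03923656  0.022     ]
phi 89.52 tool shift [0.0833 0.0593 0.3145] turn -0.48 q6 0.102 F [ 0.3  0.2 -0.8] grip 0.0853 t 1.9
```

Request:
send_rows(increments=[[[0.018, 0.013, 0.04, -0.5], [0.018, 0.013, 0.04, 0], [0.018, 0.013, 0.04, 0], [0.018, 0.012, 0.04, 0], [0.009, 0.006, 0.04, 0], [0.002, 0.002, 0.04, 0], [0, 0, 0.03, 0], [0, 0, 0, 0]]])

```text
clock: 2.7
eef_pos: [0.5258, 0.1278, 0.0911]
tool_rot: [0.706, 0.708, -0.0, 0.004]
ft_force: [-1.3, -0.2, 0.0]
grip_width: 0.0855
```

```bash
python3 - <<'E'
from h import *
goto(.5203,.122,.052,90)
E
```

```text
phi 90.19 tool shift [-0.0055 -0.0057  0.0391] turn 0.19 q6 0.239 F [-1.3 -0.2  0. ] grip 0.0855 t 2.7
```

Request:
send_rows(increments=[[[-0.0055, -0.0055, 0.02, 0], [0, 0, 0.018, 0], [0, 0, 0, 0], [0, 0, 0, 0], [0, 0, 0, 0], [0, 0, 0, 0], [0, 0, 0, 0], [0, 0, 0, 0]]])

```text
clock: 3.5
eef_pos: [0.5274, 0.1239, 0.063]
tool_rot: [0.706, 0.708, 0.006, 0.008]
ft_force: [0.1, -0.4, 0.8]
grip_width: 0.0851
```

```bash
python3 - <<'E'
from h import *
goto(.5203,.122,.052,90);st()
E
```

```text
phi 90.23 tool shift [-0.0019 -0.0073  0.0109] turn 0.23 q6 0.231 F [ 0.1 -0.4  0.8] grip 0.0851 t 3.5
{'clock': 3.5, 'joint_pos': [0.2348, 0.4527, -0.1877, 0.9117, -0.0073, 0.2307], 'eef_pos': [0.5274, 0.1239, 0.063], 'tool_rot': [0.7057, 0.7085, 0.006, 0.008], 'ft_force': [0.0522, -0.3817, 0.7573], 'grip_width': 0.0851}
```

Request:
send_rows(increments=[[[-0.001, -0.004, 0.005, 0], [-0.001, -0.003, 0.004, 0], [0, 0, 0.002, 0], [0, 0, 0, 0], [0, 0, 0, 0], [0, 0, 0, 0], [0, 0, 0, 0], [0, 0, 0, 0]]])

```text
clock: 4.3
eef_pos: [0.5196, 0.1216, 0.0508]
tool_rot: [0.706, 0.708, 0.006, 0.008]
ft_force: [0.1, 0.3, -0.3]
grip_width: 0.0854
```

```bash
python3 - <<'E'
from h import *
goto(.5203,.122,.052,90);st()
E
```

```text
phi 90.23 tool shift [ 0.0004  0.0007 -0.0012] turn 0.23 q6 0.23 F [ 0.1  0.3 -0.3] grip 0.0854 t 4.3
{'clock': 4.3, 'joint_pos': [0.2339, 0.4548, -0.2231, 0.875, -0.0073, 0.2299], 'eef_pos': [0.5196, 0.1216, 0.0508], 'tool_rot': [0.7057, 0.7085, 0.0057, 0.0078], 'ft_force': [0.0881, 0.2932, -0.2944], 'grip_width': 0.0854}
```

Request:
send_rows(hand=1, increments=[[[0, 0, 0, 0], [0, 0, 0, 0], [0, 0, 0, 0], [0, 0, 0, 0], [0, 0, 0, 0], [0, 0, 0, 0], [0, 0, 0, 0], [0, 0, 0, 0]]])

```text
clock: 5.1
eef_pos: [0.52, 0.1218, 0.0511]
tool_rot: [0.706, 0.708, 0.006, 0.008]
ft_force: [0.2, -0.2, 0.2]
grip_width: 0.0253
```

```bash
cat >> h.py <<'E'
_g=goto
def goto(*a):
    _g(*a); o=bot.get_obs(); zt=R.from_quat(o['tool_rot']).as_matrix()[:,2]; print('tcp',np.round(o['eef_pos'],4),'tiltxy deg',np.round(np.degrees(zt[:2]),2))
E
python3 - <<'E'
from h import *
goto(.504,.430,.125)
E
```

```text
phi 90.23 tool shift [ 0.3081 -0.0133 -0.075 ] turn 0.00 q6 0.23 F [ 0.2 -0.2  0.2] grip 0.0253 t 5.1
tcp [0.52   0.1218 0.0511] tiltxy deg [ 1.14 -0.16]
```

Request:
send_rows(increments=[[[0, 0, -0.01, 0], [0.01, 0, -0.02, 0], [0.025, 0, -0.015, 0], [0.035, -0.002, 0, 0], [0.035, -0.002, 0, 0], [0.035, -0.002, 0, 0], [0.035, -0.002, 0, 0], [0.035, -0.002, 0, 0]]])

```text
clock: 5.9
eef_pos: [0.5099, 0.3344, 0.1025]
tool_rot: [0.709, 0.705, 0.007, 0.009]
ft_force: [-0.2, 0.2, -0.8]
grip_width: 0.0249
```

```bash
python3 - <<'E'
from h import *
goto(.504,.430,.0545)
E
```

```text
phi 89.61 tool shift [ 0.0957 -0.0076  0.0476] turn 0.00 q6 0.594 F [-0.2  0.2 -0.8] grip 0.0249 t 5.9
tcp [0.5099 0.3344 0.1025] tiltxy deg [ 1.27 -0.14]
```

Request:
send_rows(increments=[[[0.03, -0.002, 0.005, 0], [0.025, -0.002, 0.01, 0], [0.018, -0.001, 0.01, 0], [0.01, -0.001, 0.008, 0], [0.006, 0, 0.006, 0], [0.003, 0, 0.004, 0], [0, 0, 0, 0], [0, 0, 0, 0]]])

```text
clock: 6.7
eef_pos: [0.5051, 0.4332, 0.0597]
tool_rot: [0.708, 0.706, 0.008, 0.009]
ft_force: [0.8, 0.3, -0.2]
grip_width: 0.0254
```

```bash
python3 - <<'E'
from h import *
goto(.504,.430,.0545)
E
```

```text
phi 89.80 tool shift [-0.0032 -0.0012  0.0052] turn 0.00 q6 0.72 F [ 0.8  0.3 -0.2] grip 0.0254 t 6.7
tcp [0.5051 0.4332 0.0597] tiltxy deg [ 1.39 -0.1 ]
```

Request:
send_rows(increments=[[[-0.003, -0.001, 0.003, 0], [0, 0, 0.002, 0], [0, 0, 0.0005, 0], [0, 0, 0, 0], [0, 0, 0, 0], [0, 0, 0, 0], [0, 0, 0, 0], [0, 0, 0, 0]]])

```text
clock: 7.5
eef_pos: [0.5058, 0.4278, 0.0557]
tool_rot: [0.71, 0.705, 0.009, 0.009]
ft_force: [0.2, 0.1, 0.1]
grip_width: 0.0252
```

Request:
send_rows(hand=-0.2, increments=[[[0, 0, 0, 0], [0, 0, 0, 0], [0, 0, 0, 0], [0, 0, 0, 0], [0, 0, 0, 0], [0, 0, -0.01, 0], [0, 0, -0.02, 0], [0, 0, -0.03, 0]]])

```text
clock: 8.3
eef_pos: [0.5014, 0.4258, 0.1129]
tool_rot: [0.709, 0.705, 0.004, 0.009]
ft_force: [0.3, -0.0, 0.6]
grip_width: 0.0513
```

```bash
python3 - <<'E'
from h import *
goto(.516,.0304,.085,88.6)
snap('side','d2')
E
```

```text
phi 89.61 tool shift [-0.3951  0.0167  0.0312] turn 1.01 q6 0.718 F [ 0.3 -0.   0.6] grip 0.0513 t 8.3
tcp [0.5014 0.4258 0.1129] tiltxy deg [ 1.03 -0.44]
```

View pics/d2.png

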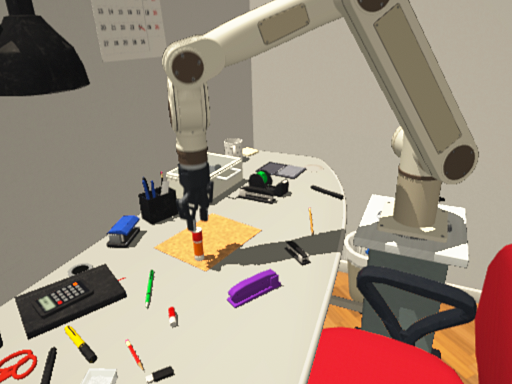

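Request:
send_rows(increments=[[[-0.02, 0.001, 0, 1], [-0.035, 0.002, 0, 0], [-0.045, 0.002, 0, 0], [-0.045, 0.002, 0, 0], [-0.045, 0.002, 0, 0], [-0.045, 0.002, 0, 0], [-0.045, 0.002, 0, 0], [-0.04, 0.002, 0, 0]]])

```text
clock: 9.15
eef_pos: [0.5178, 0.1071, 0.1288]
tool_rot: [0.711, 0.702, 0.021, 0.012]
ft_force: [1.2, -0.6, -0.6]
grip_width: 0.051
```

```bash
python3 - <<'E'
from h import *
goto(.516,.0304,.028,88.6)
E
```

```text
phi 89.28 tool shift [-0.0781 -0.0056  0.0996] turn 0.68 q6 0.215 F [ 1.2 -0.6 -0.6] grip 0.051 t 9.15
tcp [0.5178 0.1071 0.1288] tiltxy deg [2.7  0.72]
```

Request:
send_rows(increments=[[[-0.03, 0, 0.005, 0.7], [-0.02, 0, 0.01, 0], [-0.012, 0, 0.015, 0], [-0.007, 0, 0.015, 0], [-0.003, 0, 0.01, 0], [0, 0, 0.005, 0], [0, 0, 0, 0], [0, 0, 0, 0]]])

```text
clock: 9.95
eef_pos: [0.5235, 0.0274, 0.0731]
tool_rot: [0.719, 0.694, 0.026, 0.017]
ft_force: [-0.0, -0.2, 1.4]
grip_width: 0.051
```

```bash
python3 - <<'E'
from h import *
goto(.516,.0304,.028,88.6)
E
```

```text
phi 88.00 tool shift [ 0.0021 -0.0104  0.0446] turn -0.60 q6 0.083 F [-0.  -0.2  1.4] grip 0.051 t 9.95
tcp [0.5235 0.0274 0.0731] tiltxy deg [3.5  0.71]
```

Request:
send_rows(increments=[[[0, -0.008, -0.03, -0.6], [0, 0, -0.02, 0], [0, 0, -0.01, 0], [0, 0, -0.005, 0], [0, 0, -0.003, 0], [0, 0, -0.001, 0], [0, 0, 0, 0], [0, 0, 0, 0]]])

```text
clock: 10.75
eef_pos: [0.5113, 0.0297, 0.144]
tool_rot: [0.714, 0.7, 0.026, 0.017]
ft_force: [0.1, 1.1, 0.3]
grip_width: 0.0513
```

```bash
python3 - <<'E'
from h import *
goto(.516,.0304,.028,88.6)
E
```

```text
phi 88.90 tool shift [-0.0009 -0.0024  0.1161] turn 0.30 q6 0.072 F [0.1 1.1 0.3] grip 0.0513 t 10.75
tcp [0.5113 0.0297 0.144 ] tiltxy deg [3.5  0.75]
```

Request:
send_rows(increments=[[[0, -0.04, 0, 0], [0, -0.04, 0, 0], [0, 0, 0, 0], [0, 0, 0, 0], [0, 0.02, 0, 0], [0, 0.02, 0, 0], [0, 0.02, 0, 0], [0, 0.02, 0, 0]]])

```text
clock: 11.55
eef_pos: [0.5093, 0.0291, 0.1385]
tool_rot: [0.714, 0.7, 0.023, 0.014]
ft_force: [0.3, -0.3, -0.5]
grip_width: 0.0511
```

```bash
python3 - <<'E'
from h import *
goto(.516,.0304,.028,88.6)
E
```

```text
phi 88.86 tool shift [-1.000e-04  9.000e-04  1.107e-01] turn 0.26 q6 0.072 F [ 0.3 -0.3 -0.5] grip 0.0511 t 11.55
tcp [0.5093 0.0291 0.1385] tiltxy deg [2.99 0.72]
```

Request:
send_rows(increments=[[[0, -0.05, 0, 0], [0, -0.05, 0, 0], [0, -0.05, 0, 0], [0, 0, 0, 0], [0, 0.01, 0, 0], [0, 0.01, 0, 0], [0, 0.01, 0, 0], [0, 0.01, 0, 0]]])

```text
clock: 12.35
eef_pos: [0.4104, 0.0312, 0.126]
tool_rot: [0.715, 0.699, 0.021, 0.013]
ft_force: [0.2, 0.4, -0.0]
grip_width: 0.0514
```

```bash
python3 - <<'E'
from h import *
goto(.516,.0304,.028,88.6)
E
```

```text
phi 88.76 tool shift [0.0003 0.1008 0.103 ] turn 0.16 q6 0.092 F [ 0.2  0.4 -0. ] grip 0.0514 t 12.35
tcp [0.4104 0.0312 0.126 ] tiltxy deg [2.77 0.68]
```

Request:
send_rows(increments=[[[0, 0.02, 0, 0], [0, 0.02, 0, 0], [0, 0.02, 0.005, 0], [0, 0.02, 0.01, 0], [0, 0.01, 0.01, 0], [0, 0.006, 0.01, 0], [0, 0.003, 0.01, 0], [0, 0, 0.01, 0]]])

```text
clock: 13.15
eef_pos: [0.5346, 0.029, 0.0754]
tool_rot: [0.715, 0.698, 0.027, 0.017]
ft_force: [0.5, -0.5, 0.2]
grip_width: 0.0512
```

```bash
python3 - <<'E'
from h import *
goto(.516,.0304,.028,88.6)
E
```

```text
phi 88.66 tool shift [ 0.0003 -0.0215  0.0461] turn 0.06 q6 0.073 F [ 0.5 -0.5  0.2] grip 0.0512 t 13.15
tcp [0.5346 0.029  0.0754] tiltxy deg [3.58 0.71]
```

Request:
send_rows(increments=[[[0, -0.02, 0, 0], [0, 0, 0, 0], [0, 0, 0.015, 0], [0, 0, 0.01, 0], [0, 0, 0, 0], [0, 0, 0.006, 0], [0, 0, 0, 0], [0, 0, 0, 0]]])

```text
clock: 13.95
eef_pos: [0.5162, 0.0299, 0.0396]
tool_rot: [0.715, 0.698, 0.026, 0.017]
ft_force: [0.3, -0.3, -1.1]
grip_width: 0.0511
```

```bash
python3 - <<'E'
from h import *
goto(.516,.0304,.028,88.6)
E
```

```text
phi 88.67 tool shift [ 0.0003 -0.0009  0.0115] turn 0.07 q6 0.077 F [ 0.3 -0.3 -1.1] grip 0.0511 t 13.95
tcp [0.5162 0.0299 0.0396] tiltxy deg [3.49 0.7 ]
```

Request:
send_rows(increments=[[[0, -0.001, 0.006, 0], [0, 0, 0.003, 0], [0, 0, 0, 0], [0, 0, 0, 0], [0, 0, 0.001, 0], [0, 0, 0, 0], [0, 0, 0, 0], [0, 0, 0, 0]]])

```text
clock: 14.75
eef_pos: [0.5167, 0.0301, 0.0297]
tool_rot: [0.715, 0.698, 0.027, 0.018]
ft_force: [-0.2, -0.0, 0.2]
grip_width: 0.0513
```

Request:
send_rows(hand=1, increments=[[[0, 0, 0, 0], [0, 0, 0, 0], [0, 0, 0, 0], [0, 0, 0, 0], [0, 0, 0, 0], [0, 0, 0, 0], [0, 0, 0, 0], [0, 0, 0, 0]]])

```text
clock: 15.55
eef_pos: [0.517, 0.0301, 0.0301]
tool_rot: [0.715, 0.698, 0.027, 0.018]
ft_force: [-0.3, 1.1, 1.2]
grip_width: 0.0191
```

```bash
python3 - <<'E'
from h import *
goto(.528,.348,.1,78.5)
E
```

```text
phi 88.67 tool shift [ 0.319   0.0078 -0.0651] turn 10.17 q6 0.077 F [-0.3  1.1  1.2] grip 0.0191 t 15.55
tcp [0.517  0.0301 0.0301] tiltxy deg [3.66 0.71]
```

Request:
send_rows(increments=[[[0, 0, -0.015, 0], [0, 0, -0.015, 0], [0.01, 0, -0.01, 0], [0.025, 0, 0, 2.5], [0.035, 0, 0, 2.5], [0.035, 0.001, 0, 2.5], [0.035, 0.003, 0, 2.5], [0.035, 0.005, 0, 0]]])

```text
clock: 16.35
eef_pos: [0.5383, 0.205, 0.0714]
tool_rot: [0.778, 0.627, 0.024, 0.012]
ft_force: [0.4, -0.8, -2.4]
grip_width: 0.0189
```

```bash
python3 - <<'E'
from h import *
goto(.528,.348,.06,78.5)
E
```

```text
phi 77.76 tool shift [ 0.1373 -0.0411  0.0124] turn -0.74 q6 0.582 F [ 0.4 -0.8 -2.4] grip 0.0189 t 16.35
tcp [0.5383 0.205  0.0714] tiltxy deg [3.   0.61]
```

Request:
send_rows(increments=[[[0.03, -0.01, 0, -0.5], [0.03, -0.01, 0, 0], [0.03, -0.01, 0, 0], [0.02, -0.005, 0, 0], [0.01, 0, 0, 0], [0, 0, 0, 0], [0, 0, 0, 0], [0, 0, 0, 0]]])

```text
clock: 17.15
eef_pos: [0.5249, 0.3419, 0.0684]
tool_rot: [0.773, 0.634, 0.022, 0.011]
ft_force: [-0.9, 0.3, -2.1]
grip_width: 0.0191
```

```bash
python3 - <<'E'
from h import *
goto(.528,.348,.034,78.5)
E
```

```text
phi 78.71 tool shift [0.0059 0.0003 0.0346] turn 0.21 q6 0.783 F [-0.9  0.3 -2.1] grip 0.0191 t 17.15
tcp [0.5249 0.3419 0.0684] tiltxy deg [2.75 0.58]
```

Request:
send_rows(increments=[[[0.005, 0, 0.01, 0], [0, 0, 0.01, 0], [0, 0, 0.006, 0], [0, 0, 0, 0], [0, 0, 0.003, 0], [0, 0, 0.002, 0], [0, 0, 0, 0], [0, 0, 0, 0]]])

```text
clock: 17.95
eef_pos: [0.5282, 0.3432, 0.0345]
tool_rot: [0.775, 0.632, 0.021, 0.012]
ft_force: [-0.1, -0.3, -1.9]
grip_width: 0.019
```

```bash
python3 - <<'E'
from h import *
goto(.528,.348,.034,78.5)
E
```

```text
phi 78.38 tool shift [ 0.0046 -0.0012  0.0005] turn -0.12 q6 0.788 F [-0.1 -0.3 -1.9] grip 0.019 t 17.95
tcp [0.5282 0.3432 0.0345] tiltxy deg [2.67 0.47]
```

Request:
send_rows(hand=-0.2, increments=[[[0, 0, 0.001, 0], [0, 0, 0, 0], [0, 0, 0, 0], [0, 0, 0, 0], [0, 0, 0, 0], [0, 0, -0.02, 0], [0, 0, -0.03, 0], [0, 0, -0.03, 0]]])

```text
clock: 18.75
eef_pos: [0.5226, 0.3415, 0.1121]
tool_rot: [0.775, 0.632, 0.017, 0.011]
ft_force: [1.0, 0.3, 0.4]
grip_width: 0.0509
```

```bash
python3 - <<'E'
from h import *
goto(.527,-.0533,.1,78.5)
E
```

```text
phi 78.39 tool shift [-0.386   0.0835  0.0105] turn -0.11 q6 0.79 F [1.  0.3 0.4] grip 0.0509 t 18.75
tcp [0.5226 0.3415 0.1121] tiltxy deg [2.36 0.26]
```

Request:
send_rows(hand=-0.65, increments=[[[-0.015, 0.003, 0, 0], [-0.03, 0.006, 0, 0], [-0.045, 0.01, 0, 0], [-0.045, 0.01, 0, 0], [-0.045, 0.01, 0, 0], [-0.045, 0.01, 0, 0], [-0.045, 0.01, 0, 0], [-0.045, 0.01, 0, 0]]])

```text
clock: 19.55
eef_pos: [0.5296, 0.0146, 0.1123]
tool_rot: [0.771, 0.636, 0.024, 0.012]
ft_force: [1.4, 0.2, 1.0]
grip_width: 0.0709
```

```bash
python3 - <<'E'
from h import *
goto(.527,-.0533,.1,78.5)
E
```

```text
phi 79.10 tool shift [-0.0674  0.0097  0.0113] turn 0.60 q6 0.212 F [1.4 0.2 1. ] grip 0.0709 t 19.55
tcp [0.5296 0.0146 0.1123] tiltxy deg [3.02 0.72]
```

Request:
send_rows(increments=[[[-0.035, 0.006, 0, 0.6], [-0.02, 0.002, 0, 0], [-0.006, 0, 0, 0], [0, 0, 0, 0], [0, 0, 0.015, 0], [0, 0, 0.015, 0], [0, 0, 0, 0], [0, 0, 0, 0]]])

```text
clock: 20.35
eef_pos: [0.5241, -0.0522, 0.0788]
tool_rot: [0.776, 0.63, 0.024, 0.011]
ft_force: [0.0, -0.8, -0.5]
grip_width: 0.0705
```

```bash
python3 - <<'E'
from h import *
goto(.527,-.0533,.035,78.5)
c=snap('wrist','w2')
E
```

```text
phi 78.10 tool shift [-0.0015  0.001   0.0439] turn -0.40 q6 0.099 F [ 0.  -0.8 -0.5] grip 0.0705 t 20.35
tcp [ 0.5241 -0.0522  0.0788] tiltxy deg [2.91 0.72]
```

View pics/w2.png

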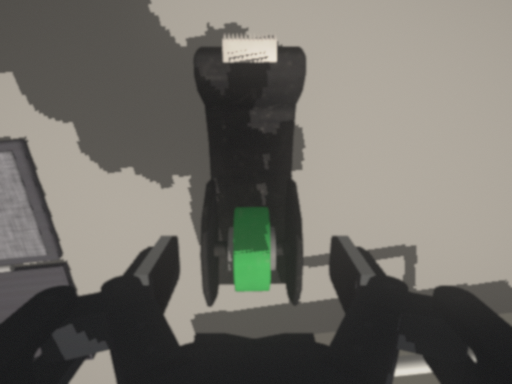

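Request:
send_rows(increments=[[[-0.0012, 0.001, 0.015, -0.4], [0, 0, 0.015, 0], [0, 0, 0.006, 0], [0, 0, 0, 0], [0, 0, 0.003, 0], [0, 0, 0.002, 0], [0, 0, 0, 0], [0, 0, 0, 0]]])

```text
clock: 21.2
eef_pos: [0.5312, -0.0506, 0.0424]
tool_rot: [0.773, 0.634, 0.027, 0.014]
ft_force: [0.1, 0.3, 0.1]
grip_width: 0.0704
```

```bash
python3 - <<'E'
from h import *
goto(.527,-.0533,.033,78.5)
E
```

```text
phi 78.79 tool shift [-0.0037 -0.0041  0.009 ] turn 0.29 q6 0.092 F [0.1 0.3 0.1] grip 0.0704 t 21.2
tcp [ 0.5312 -0.0506  0.0424] tiltxy deg [3.45 0.71]
```

Request:
send_rows(increments=[[[-0.0037, -0.002, 0.004, 0.3], [0, -0.001, 0.003, 0], [0, 0, 0, 0], [0, 0, 0, 0], [0, 0, 0.001, 0], [0, 0, 0, 0], [0, 0, 0, 0], [0, 0, 0, 0]]])

```text
clock: 22.0
eef_pos: [0.528, -0.0541, 0.0339]
tool_rot: [0.775, 0.632, 0.027, 0.014]
ft_force: [0.7, -0.2, 0.1]
grip_width: 0.0706
```

```bash
python3 - <<'E'
from h import *
goto(.527,-.0533,.033,78.5)
E
```

```text
phi 78.44 tool shift [ 0.0006 -0.0012  0.0008] turn -0.06 q6 0.09 F [ 0.7 -0.2  0.1] grip 0.0706 t 22.0
tcp [ 0.528  -0.0541  0.0339] tiltxy deg [3.49 0.7 ]
```

Good (perpendicular error under 1 mm). Grip.

Request:
send_rows(hand=1, increments=[[[0, 0, 0, 0], [0, 0, 0, 0], [0, 0, 0, 0], [0, 0, 0, 0], [0, 0, 0, 0], [0, 0, 0, 0], [0, 0, 0, 0], [0, 0, 0, 0]]])

```text
clock: 22.8
eef_pos: [0.5283, -0.0539, 0.0343]
tool_rot: [0.774, 0.632, 0.028, 0.015]
ft_force: [0.9, 1.5, 1.0]
grip_width: 0.0514
```

```bash
python3 - <<'E'
from h import *
goto(.535,.255,.1,78.5)
E
```

```text
phi 78.45 tool shift [ 0.3055 -0.0518 -0.0614] turn -0.05 q6 0.091 F [0.9 1.5 1. ] grip 0.0514 t 22.8
tcp [ 0.5283 -0.0539  0.0343] tiltxy deg [3.53 0.7 ]
```

Request:
send_rows(increments=[[[0, 0, -0.01, 0], [0, 0, -0.015, 0], [0.01, -0.002, -0.01, 0], [0.025, -0.004, 0, 0], [0.035, -0.006, 0, 0], [0.035, -0.006, 0, 0], [0.035, -0.006, 0, 0], [0.035, -0.006, 0, 0]]])

```text
clock: 23.6
eef_pos: [0.526, 0.1267, 0.0704]
tool_rot: [0.778, 0.628, 0.023, 0.01]
ft_force: [0.2, -0.1, -6.3]
grip_width: 0.0516
```

```bash
python3 - <<'E'
from h import *
goto(.535,.255,.06,78.5)
E
```

```text
phi 77.84 tool shift [ 0.127  -0.0188  0.0123] turn -0.66 q6 0.449 F [ 0.2 -0.1 -6.3] grip 0.0516 t 23.6
tcp [0.526  0.1267 0.0704] tiltxy deg [2.76 0.68]
```

Request:
send_rows(increments=[[[0.033, -0.005, 0, -0.6], [0.033, -0.005, 0, 0], [0.028, -0.004, 0, 0], [0.016, -0.002, 0, 0], [0.006, 0, 0, 0], [0, 0, 0, 0], [0, 0, 0, 0], [0, 0, 0, 0]]])

```text
clock: 24.4
eef_pos: [0.5275, 0.253, 0.0701]
tool_rot: [0.772, 0.635, 0.018, 0.009]
ft_force: [0.1, 0.0, -6.6]
grip_width: 0.0516
```

```bash
python3 - <<'E'
from h import *
goto(.535,.255,.038,78.5)
E
```

```text
phi 78.87 tool shift [0.0029 0.0057 0.0324] turn 0.37 q6 0.646 F [ 0.1  0.  -6.6] grip 0.0516 t 24.4
tcp [0.5275 0.253  0.0701] tiltxy deg [2.27 0.55]
```

Request:
send_rows(increments=[[[0.002, 0.005, 0.01, 0.3], [0, 0, 0.01, 0], [0, 0, 0.005, 0], [0, 0, 0, 0], [0, 0, 0.003, 0], [0, 0, 0.001, 0], [0, 0, 0, 0], [0, 0, 0, 0]]])

```text
clock: 25.2
eef_pos: [0.5346, 0.2502, 0.0382]
tool_rot: [0.776, 0.631, 0.017, 0.009]
ft_force: [-0.1, -0.9, -5.8]
grip_width: 0.0514
```

```bash
python3 - <<'E'
from h import *
goto(.535,.255,.038,78.5)
E
```

```text
phi 78.22 tool shift [ 0.0048 -0.0006  0.0002] turn -0.28 q6 0.648 F [-0.1 -0.9 -5.8] grip 0.0514 t 25.2
tcp [0.5346 0.2502 0.0382] tiltxy deg [2.16 0.43]
```

Request:
send_rows(hand=-0.65, increments=[[[0.002, 0, 0.001, 0], [0, 0, 0, 0], [0, 0, 0, 0], [0, 0, 0, 0], [0, 0, 0, 0], [0, 0, -0.015, 0], [0, 0, -0.025, 0], [0, 0, -0.03, 0]]])

```text
clock: 26.0
eef_pos: [0.5326, 0.2525, 0.1094]
tool_rot: [0.776, 0.631, 0.018, 0.009]
ft_force: [-0.4, 0.3, 0.5]
grip_width: 0.0705
```

```bash
python3 - <<'E'
from h import *
st(); goto(.4,.03,.2)
snap('side','d3');snap('scene','s3')
E
```

```text
{'clock': 26.0, 'joint_pos': [0.447, 0.4732, -0.0158, 1.0429, -0.0088, 0.6522], 'eef_pos': [0.5326, 0.2525, 0.1094], 'tool_rot': [0.7757, 0.6308, 0.0178, 0.0088], 'ft_force': [-0.3628, 0.2584, 0.4624], 'grip_width': 0.0705}
phi 78.25 tool shift [-0.2433 -0.081  -0.0977] turn 0.00 q6 0.652 F [-0.4  0.3  0.5] grip 0.0705 t 26.0
tcp [0.5326 0.2525 0.1094] tiltxy deg [2.22 0.51]
```

View pics/d3.png

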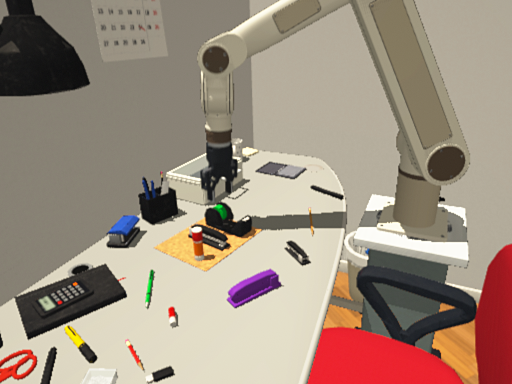

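```bash
python3 - <<'E'
from h import *
c=load('w1');W=pts(c);Z=W[...,2];v,u=np.mgrid[:384,:512]
h=(Z>.074)&(Z<.087)&(W[...,0]<.618)&(W[...,0]>.59)&(v>240)&(u>205)&(u<290)
p=W[h][:,:2]; print(len(p),cv2.minAreaRect(p.astype(np.float32)))
t=(Z>.090)&(Z<.100)&(v>270)&(u>140)&(u<340)&(W[...,0]<.67); r=cv2.minAreaRect(W[t][:,:2].astype(np.float32)); print(r)
pn=(Z>.02)&(Z<.08)&(v>255)&(v<285)&(u>160)&(u<205); 
A=W[pn]; k=np.polyfit(A[:,1],A[:,0],1); print('panel x at y:',k, np.polyval(k,.01))
E=cv2.boxPoints(r);print(E)
E
```

```text
466 ((0.6081109642982483, 0.024887437000870705), (0.09623495489358902, 0.019223341718316078), 89.85521697998047)
((0.6544251441955566, 0.0199742391705513), (0.24957533180713654, 0.03350825235247612), 89.30667114257812)
panel x at y: [0.01686177 0.63876149] 0.6389301105115901
[[ 0.6361622  -0.10460156]
 [ 0.669668   -0.10500702]
 [ 0.67268807  0.14455004]
 [ 0.63918227  0.1449555 ]]
```

```bash
python3 - <<'E'
from h import *
c=load('w1');W=pts(c);Z=W[...,2];v,u=np.mgrid[:384,:512]
t=(Z>.090)&(Z<.100)&(v>265)&(u>155)&(u<330)
xs=[];ys=[]
for y in np.arange(-.09,.135,.01):
    m=t&(abs(W[...,1]-y)<.005); xs.append(np.nanpercentile(W[...,0][m],2)); ys.append(y)
print(np.round(xs,4)); k=np.polyfit(ys,xs,1); print('front edge',k,np.degrees(np.arctan(k[0])))
h=(Z>.078)&(Z<.087)&(v>240)&(v<272)&(u>205)&(u<290)
for col in range(210,285,6):
    m=h&(abs(u-col)<3)&(W[...,0]<.632); 
    if m.any(): q=W[m]; print(col,len(q),np.round(q[:,0].min(),4),np.round(np.median(q,0),4))
r=cv2.minAreaRect(W[t][:,:2].astype(np.float32)); print(cv2.boxPoints(r))
rows=[(v[t&(abs(u-cc)<2)]).min() for cc in (165,200,240,280,320)];print(rows,[ray(c,cc,rr,.094)[:2] for cc,rr in zip((165,200,240,280,320),rows)])
E
```

```text
[0.6407 0.6421 0.6429 0.644  0.6447 0.6455 0.647  0.6474 0.6486 0.6493
 0.6505 0.6514 0.6527 0.6538 0.6543 0.6554 0.656  0.6571 0.6582 0.6593
 0.6602 0.661  0.662 ]
front edge [0.09605976 0.64956318] 5.486983300193604
210 31 0.6006 [ 0.6201 -0.0236  0.0823]
216 84 0.5984 [ 0.611  -0.0184  0.0824]
222 31 0.5993 [ 0.6029 -0.0083  0.0825]
228 30 0.6003 [6.033e-01 4.000e-04 8.230e-02]
234 31 0.6009 [0.6045 0.009  0.0822]
240 30 0.602 [0.6048 0.0177 0.0826]
246 32 0.6026 [0.6057 0.0264 0.082 ]
252 29 0.6039 [0.6067 0.0351 0.0825]
258 32 0.604 [0.6079 0.0438 0.0822]
264 29 0.6054 [0.6082 0.0526 0.0824]
270 38 0.6063 [0.61   0.0614 0.082 ]
276 76 0.6073 [0.6182 0.07   0.0827]
[[ 0.63412553 -0.10223287]
 [ 0.758967   -0.11343982]
 [ 0.78123087  0.1345718 ]
 [ 0.6563894   0.14577875]]
[np.int64(277), np.int64(283), np.int64(284), np.int64(290), np.int64(290)] [array([ 0.63425485, -0.09048558]), array([ 0.64419742, -0.04045152]), array([0.64605953, 0.01750968]), array([0.65613385, 0.07557829]), array([0.65635399, 0.13372971])]
```

Request:
send_rows(hand=0.3, increments=[[[-0.01, 0, -0.005, 5], [-0.02, 0, -0.005, 8.5], [-0.03, 0.0, 0, 8.5], [-0.03, -0.01, 0, 8.5], [-0.03, -0.02, 0, 8.5], [-0.02, 0.02, 0, 8.5], [-0.01, 0.02, 0, 8.5], [0, 0.02, 0, 8.5]]])

```text
clock: 26.9
eef_pos: [0.4559, 0.0993, 0.1165]
tool_rot: [0.993, 0.111, 0.026, -0.005]
ft_force: [0.1, -0.4, -0.5]
grip_width: 0.0302
```

```bash
python3 - <<'E'
from h import *
goto(.6065,.025,.115,-5.5)
E
```

```text
phi 12.78 tool shift [0.1302 0.1059 0.008 ] turn 18.28 q6 1.559 F [ 0.1 -0.4 -0.5] grip 0.0302 t 26.9
tcp [0.4559 0.0993 0.1165] tiltxy deg [2.9  0.92]
```

Request:
send_rows(increments=[[[0, 0, 0, 8.5], [0.005, 0.005, 0, 8.5], [0.02, 0.012, 0, 1.3], [0.03, 0.015, 0, 0], [0.035, 0.013, 0, 0], [0.03, 0.008, 0, 0], [0.015, 0.003, 0, 0], [0, 0, 0, 0]]])

```text
clock: 27.7
eef_pos: [0.5877, 0.0248, 0.1185]
tool_rot: [0.998, -0.052, 0.024, -0.009]
ft_force: [-0.2, 0.2, -0.6]
grip_width: 0.03
```

```bash
python3 - <<'E'
from h import *
goto(.6065,.025,.07,-5.5)
E
```

```text
phi -6.02 tool shift [ 0.0165 -0.0012  0.0493] turn -0.52 q6 1.711 F [-0.2  0.2 -0.6] grip 0.03 t 27.7
tcp [0.5877 0.0248 0.1185] tiltxy deg [2.75 0.88]
```

Request:
send_rows(increments=[[[0.01, -0.001, 0, -0.5], [0.004, 0, 0, 0], [0, 0, 0, 0], [0, 0, 0.01, 0], [0, 0, 0, 0], [0, 0, 0, 0], [0, 0, 0, 0], [0, 0, 0, 0]]])

```text
clock: 28.5
eef_pos: [0.5962, 0.026, 0.1058]
tool_rot: [0.999, -0.047, 0.019, -0.009]
ft_force: [-0.4, -0.1, 0.6]
grip_width: 0.0296
```

```bash
python3 - <<'E'
from h import *
goto(.6065,.025,.07,-5.5)
snap('wrist','w3')
E
```

```text
phi -5.44 tool shift [0.009  0.0007 0.0361] turn 0.06 q6 1.702 F [-0.4 -0.1  0.6] grip 0.0296 t 28.5
tcp [0.5962 0.026  0.1058] tiltxy deg [2.27 0.91]
```

View pics/w3.png

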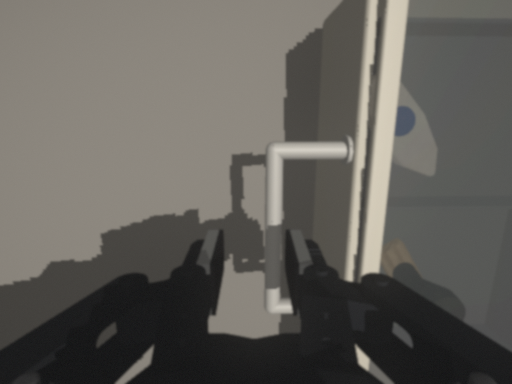

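Request:
send_rows(increments=[[[0.009, 0, 0, 0], [0, 0, 0.01, 0], [0, 0, 0.01, 0], [0, 0, 0.006, 0], [0, 0, 0, 0], [0, 0, 0, 0], [0, 0, 0, 0], [0, 0, 0, 0]]])

```text
clock: 29.35
eef_pos: [0.6069, 0.0253, 0.0771]
tool_rot: [0.999, -0.047, 0.019, -0.009]
ft_force: [0.5, -0.1, 0.1]
grip_width: 0.03
```

```bash
python3 - <<'E'
from h import *
goto(.6065,.025,.07,-5.5)
E
```

```text
phi -5.45 tool shift [-0.0006  0.0005  0.0071] turn 0.05 q6 1.701 F [ 0.5 -0.1  0.1] grip 0.03 t 29.35
tcp [0.6069 0.0253 0.0771] tiltxy deg [2.21 0.9 ]
```

Request:
send_rows(hand=1, increments=[[[0, 0, 0.005, 0], [0, 0, 0, 0], [0, 0, 0, 0], [0, 0, 0, 0], [0, 0, 0, 0], [0, 0, 0, 0], [0, 0, 0, 0], [0, 0, 0, 0]]])

```text
clock: 30.15
eef_pos: [0.6074, 0.0254, 0.0721]
tool_rot: [0.999, -0.047, 0.019, -0.009]
ft_force: [0.9, -0.2, -1.8]
grip_width: 0.0066
```

Request:
send_rows(increments=[[[-0.005, 0, 0, 0], [-0.01, 0, 0, 0], [-0.015, 0, 0, 0], [-0.015, 0, 0, 0], [-0.015, 0, 0, 0], [-0.015, 0, 0, 0], [-0.01, 0, 0, 0], [0, 0, 0, 0]]])

```text
clock: 30.95
eef_pos: [0.5208, 0.0336, 0.0721]
tool_rot: [0.999, -0.047, 0.025, -0.009]
ft_force: [-0.2, 0.8, -2.6]
grip_width: 0.007
```

```bash
python3 - <<'E'
from h import *
goto(.6069-.1095,.0253+.0105,.072,-5.5)
E
```

```text
phi -5.47 tool shift [-0.0235  0.     -0.0011] turn 0.03 q6 1.724 F [-0.2  0.8 -2.6] grip 0.007 t 30.95
tcp [0.5208 0.0336 0.0721] tiltxy deg [2.94 0.87]
```

Request:
send_rows(increments=[[[-0.01, 0, 0, 0], [-0.008, 0, 0, 0], [-0.004, 0, 0, 0], [-0.002, 0, 0, 0], [-0.001, 0, 0, 0], [0, 0, 0, 0], [0, 0, 0, 0], [0, 0, 0, 0]]])

```text
clock: 31.75
eef_pos: [0.4982, 0.0358, 0.072]
tool_rot: [0.998, -0.048, 0.028, -0.009]
ft_force: [1.5, -0.9, 1.9]
grip_width: 0.0069
```

Request:
send_rows(hand=0.3, increments=[[[0, 0, 0, 0], [0, 0, 0, 0], [0, 0, 0, 0], [0, 0, 0, 0], [0, 0, -0.01, 0], [0, 0, -0.02, 0], [0, 0, -0.03, 0], [0, 0, -0.03, 0]]])

```text
clock: 32.55
eef_pos: [0.4874, 0.0344, 0.1602]
tool_rot: [0.999, -0.048, 0.02, -0.008]
ft_force: [0.2, -0.4, -0.9]
grip_width: 0.03
```

```bash
python3 - <<'E'
from h import *
goto(.55,.02,.2,84.5)
E
```

```text
phi -5.47 tool shift [ 0.0652  0.0077 -0.0374] turn -89.97 q6 1.73 F [ 0.2 -0.4 -0.9] grip 0.03 t 32.55
tcp [0.4874 0.0344 0.1602] tiltxy deg [2.34 0.83]
```

Request:
send_rows(hand=-0.2, increments=[[[0, 0, 0, -8.5], [0, 0, -0.005, -8.5], [0, 0, -0.01, -8.5], [0, 0, -0.01, -8.5], [0, 0.01, 0, -8.5], [0, 0.015, 0, -8.5], [-0.01, 0.02, 0, -8.5], [-0.015, 0.02, 0, -8.5]]])

```text
clock: 33.35
eef_pos: [0.519, -0.0302, 0.2003]
tool_rot: [0.849, 0.527, 0.029, 0.008]
ft_force: [0.8, -0.3, 0.1]
grip_width: 0.0513
```

```bash
python3 - <<'E'
from h import *
goto(.63,-.03,.20,84.5)
E
```

```text
phi 63.67 tool shift [0.0493 0.0992 0.0067] turn -20.83 q6 0.391 F [ 0.8 -0.3  0.1] grip 0.0513 t 33.35
tcp [ 0.519  -0.0302  0.2003] tiltxy deg [3.3  0.95]
```

Request:
send_rows(increments=[[[0.0066, 0.0135, 0, -8.5], [0.009, 0.0286, 0, -8.5], [0.005, 0.03, 0, -3.8], [0.002, 0.02, 0, 0], [0, 0.005, 0, 0], [0, 0, 0, 0], [0, 0, 0, 0], [0, 0, 0, 0]]])

```text
clock: 34.15
eef_pos: [0.6203, -0.0347, 0.211]
tool_rot: [0.739, 0.673, 0.027, 0.014]
ft_force: [-0.8, -0.0, 0.3]
grip_width: 0.0511
```

```bash
python3 - <<'E'
from h import *
goto(.598,-.0315,.065,84.5)
snap('wrist','w4'); snap('scene','s4')
E
```

```text
phi 84.71 tool shift [-0.0019 -0.0308  0.1445] turn 0.21 q6 0.028 F [-0.8 -0.   0.3] grip 0.0511 t 34.15
tcp [ 0.6203 -0.0347  0.211 ] tiltxy deg [3.36 0.89]
```

View pics/w4.png

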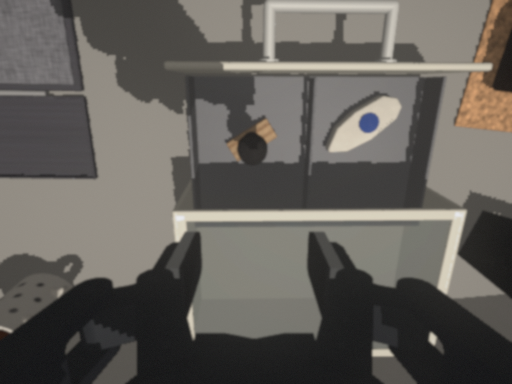

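```bash
python3 - <<'E'
from h import *
c=load('w4');W=pts(c);Z=W[...,2];v,u=np.mgrid[:384,:512];im=c['image'].astype(int)
roi=(v>110)&(v<175)&(u>215)&(u<290)
k=roi&(Z>.065)&(Z<.085); p=W[k]; (cc,r)=cv2.minEnclosingCircle(p[:,:2].astype(np.float32)); print('knob',len(p),cc,r,np.nanpercentile(p[:,2],[5,50,95]))
hsv=cv2.cvtColor(c['image'],cv2.COLOR_RGB2HSV)
f=roi&(hsv[...,0]>5)&(hsv[...,0]<25)&(hsv[...,1]>80)&(Z>.015)&(Z<.035); p=W[f]; print('foot',len(p),cv2.minAreaRect(p[:,:2].astype(np.float32)),np.nanpercentile(p[:,2],[5,50,95])); print(cv2.boxPoints(cv2.minAreaRect(p[:,:2].astype(np.float32))))
print('shell front',ray(c,250,211,.094))
print('panel top',ray(c,250,70,.088))
a=cv2.resize(c['image'][100:185,180:420,::-1],None,fx=3,fy=3,interpolation=cv2.INTER_CUBIC);cv2.imwrite('pics/w4c.png',a)
E
```

```text
knob 757 (0.5995537638664246, -0.03176812082529068) 0.01304840948432684 [0.06957441 0.07752071 0.08083989]
foot 449 ((0.5997580885887146, -0.032225482165813446), (0.021319452673196793, 0.04632946103811264), 26.673616409301758) [0.02135895 0.02274598 0.02392703]
[[ 0.579834   -0.01631122]
 [ 0.6006316  -0.05771021]
 [ 0.6196822  -0.04813975]
 [ 0.5988846  -0.00674075]]
shell front [ 0.64709    -0.03864015  0.094     ]
panel top [ 0.53684156 -0.02786792  0.088     ]
```

View pics/w4c.png

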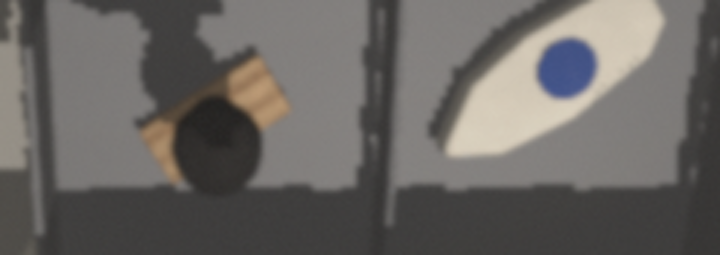

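Request:
send_rows(increments=[[[0, -0.005, 0.005, -8], [0, -0.008, 0.01, -8], [0.004, -0.007, 0.02, -8], [0, 0, 0.02, -8], [0, 0, 0.015, 0], [0, 0, 0.005, 0], [0, 0, 0, 0], [0, 0, 0, 0]]])

```text
clock: 35.05
eef_pos: [0.601, -0.0307, 0.1365]
tool_rot: [0.515, 0.857, 0.023, 0.023]
ft_force: [-0.1, 0.0, 0.3]
grip_width: 0.0514
```

```bash
python3 - <<'E'
from h import *
goto(.5996,-.032,.061,116.7)
E
```

```text
phi 117.97 tool shift [ 0.0007 -0.0066  0.0753] turn 1.27 q6 -0.548 F [-0.1  0.   0.3] grip 0.0514 t 35.05
tcp [ 0.601  -0.0307  0.1365] tiltxy deg [3.6  0.87]
```

Request:
send_rows(increments=[[[0.0005, -0.006, 0.01, 1.2], [0, 0, 0.02, 0], [0, 0, 0.02, 0], [0, 0, 0.005, 0], [0, 0, 0, 0], [0, 0, 0, 0], [0, 0, 0, 0], [0, 0, 0, 0]]])

```text
clock: 35.85
eef_pos: [0.6018, -0.0334, 0.085]
tool_rot: [0.526, 0.85, 0.025, 0.028]
ft_force: [-0.3, -0.5, -0.4]
grip_width: 0.0511
```

```bash
python3 - <<'E'
from h import *
goto(.5996,-.032,.061,116.7)
E
```

```text
phi 116.41 tool shift [ 0.0027 -0.003   0.0238] turn -0.29 q6 -0.526 F [-0.3 -0.5 -0.4] grip 0.0511 t 35.85
tcp [ 0.6018 -0.0334  0.085 ] tiltxy deg [4.21 0.81]
```

Request:
send_rows(increments=[[[0.0025, -0.003, 0.007, 0], [0, 0, 0.008, 0], [0, 0, 0.004, 0], [0, 0, 0, 0], [0, 0, 0.002, 0], [0, 0, 0, 0], [0, 0, 0, 0], [0, 0, 0, 0]]])

```text
clock: 36.65
eef_pos: [0.6, -0.0321, 0.0629]
tool_rot: [0.526, 0.85, 0.026, 0.028]
ft_force: [-0.8, -0.9, 0.5]
grip_width: 0.0509
```

```bash
python3 - <<'E'
from h import *
goto(.5996,-.032,.061,116.7)
E
```

```text
phi 116.41 tool shift [ 0.0003 -0.0005  0.0019] turn -0.29 q6 -0.524 F [-0.8 -0.9  0.5] grip 0.0509 t 36.65
tcp [ 0.6    -0.0321  0.0629] tiltxy deg [4.31 0.8 ]
```

Request:
send_rows(hand=1, increments=[[[0, 0, 0.001, 0], [0, 0, 0, 0], [0, 0, 0, 0], [0, 0, 0, 0], [0, 0, 0, 0], [0, 0, 0, 0], [0, 0, 0, 0], [0, 0, 0, 0]]])

```text
clock: 37.45
eef_pos: [0.6004, -0.0321, 0.0624]
tool_rot: [0.526, 0.85, 0.026, 0.029]
ft_force: [-0.3, 1.4, 0.2]
grip_width: 0.0228
```

Request:
send_rows(increments=[[[0, 0, -0.01, 0], [0, 0, -0.015, 0], [0, 0, -0.02, 0], [0, 0, -0.02, 0], [0, 0, -0.02, 0], [0, 0, -0.01, 0], [0, 0, 0, 0], [0, 0, 0, 0]]])

```text
clock: 38.25
eef_pos: [0.5921, -0.0336, 0.163]
tool_rot: [0.526, 0.849, 0.026, 0.028]
ft_force: [0.3, 0.7, 0.0]
grip_width: 0.0225
```

```bash
python3 - <<'E'
from h import *
goto(.488,-.249,.12,83.7)
snap('scene','s5')
c=load('s5');cv2.imwrite('pics/s5c.png',cv2.resize(c['image'][120:260,200:400,::-1],None,fx=3,fy=3))
E
```

```text
phi 116.41 tool shift [-0.1457 -0.1919  0.032 ] turn 32.71 q6 -0.527 F [0.3 0.7 0. ] grip 0.0225 t 38.25
tcp [ 0.5921 -0.0336  0.163 ] tiltxy deg [4.32 0.8 ]
```

View pics/s5c.png

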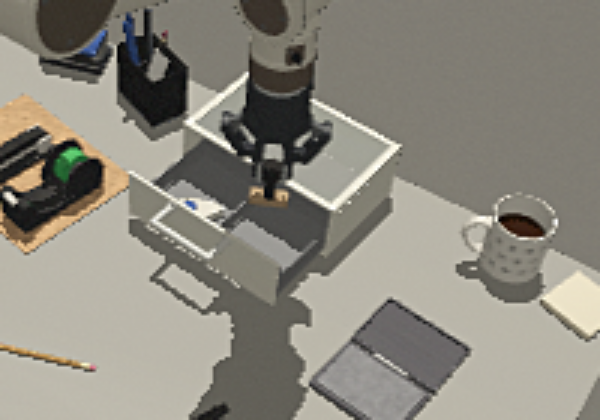

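Request:
send_rows(increments=[[[-0.012, -0.016, 0, 8.2], [-0.0285, -0.028, 0, 8.2], [-0.032, -0.024, 0.005, 8.2], [-0.0355, -0.019, 0.01, 8.1], [-0.037, -0.014, 0.005, 0], [-0.034, -0.013, 0, 0], [-0.012, -0.004, 0, 0], [0, 0, 0, 0]]])

```text
clock: 39.1
eef_pos: [0.482, -0.2398, 0.1211]
tool_rot: [0.751, 0.66, 0.03, 0.013]
ft_force: [-0.2, 1.3, -0.4]
grip_width: 0.0228
```

```bash
python3 - <<'E'
from h import *
goto(.488,-.249,.0615,83.7)
c=snap('scene','s6')
W=pts(c);cv2.imwrite('pics/s6c.png',cv2.resize(c['image'][180:280,260:400,::-1],None,fx=4,fy=4))
E
```

```text
phi 82.65 tool shift [-0.01    0.0036  0.0597] turn -1.05 q6 -0.357 F [-0.2  1.3 -0.4] grip 0.0228 t 39.1
tcp [ 0.482  -0.2398  0.1211] tiltxy deg [3.55 1.17]
```

View pics/s6c.png

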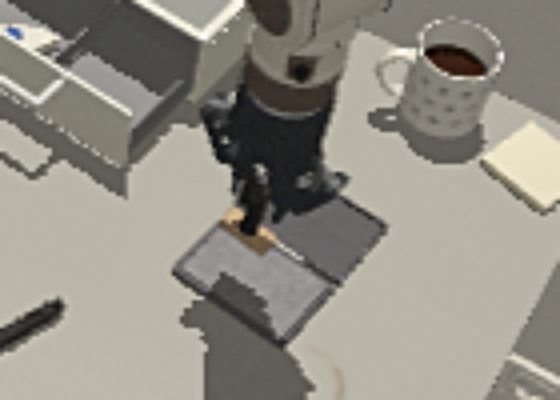

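Request:
send_rows(increments=[[[-0.009, 0.003, 0.005, -1], [0, 0, 0.015, 0], [0, 0, 0.015, 0], [0, 0, 0.005, 0], [0, 0, 0, 0], [0, 0, 0, 0], [0, 0, 0, 0], [0, 0, 0, 0]]])

```text
clock: 39.95
eef_pos: [0.493, -0.2401, 0.0814]
tool_rot: [0.74, 0.671, 0.032, 0.014]
ft_force: [-0.5, 0.6, -0.4]
grip_width: 0.0225
```

```bash
python3 - <<'E'
from h import *
goto(.488,-.249,.0615,83.7)
c=load('scene0');W=pts(c);v,u=np.mgrid[:384,:512]
m=(W[...,2]>.004)&(W[...,2]<.02)&(W[...,1]<-.16)&(W[...,1]>-.34)&(W[...,0]>.4)&(W[...,0]<.65)
print(m.sum(),cv2.minAreaRect(W[m][:,:2].astype(np.float32)))
g=c['image'].mean(-1); f=m&(W[...,2]>.0085)&(W[...,2]<.013); print(cv2.minAreaRect(W[f][:,:2].astype(np.float32)))
E
```

```text
phi 84.47 tool shift [-0.01   -0.0053  0.0193] turn 0.77 q6 -0.382 F [-0.5  0.6 -0.4] grip 0.0225 t 39.95
tcp [ 0.493  -0.2401  0.0814] tiltxy deg [3.78 1.34]
805 ((0.5288370251655579, -0.2486950010061264), (0.23872694373130798, 0.17190030217170715), 3.6310105323791504)
((0.5314294099807739, -0.258571594953537), (0.11796890199184418, 0.17809557914733887), 80.3875732421875)
```

Request:
send_rows(increments=[[[-0.01, -0.005, 0.006, 0.7], [0, 0, 0.006, 0], [0, 0, 0.002, 0], [0, 0, 0, 0], [0, 0, 0, 0], [0, 0, 0, 0], [0, 0, 0, 0], [0, 0, 0, 0]]])

```text
clock: 40.75
eef_pos: [0.4877, -0.2509, 0.0666]
tool_rot: [0.745, 0.666, 0.033, 0.014]
ft_force: [-0.2, 0.1, -0.1]
grip_width: 0.0228
```

```bash
python3 - <<'E'
from h import *
goto(.488,-.249,.0615,83.7)
snap('wrist','w6')
E
```

```text
phi 83.64 tool shift [ 0.0018 -0.0003  0.0051] turn -0.06 q6 -0.39 F [-0.2  0.1 -0.1] grip 0.0228 t 40.75
tcp [ 0.4877 -0.2509  0.0666] tiltxy deg [3.87 1.28]
```

View pics/w6.png

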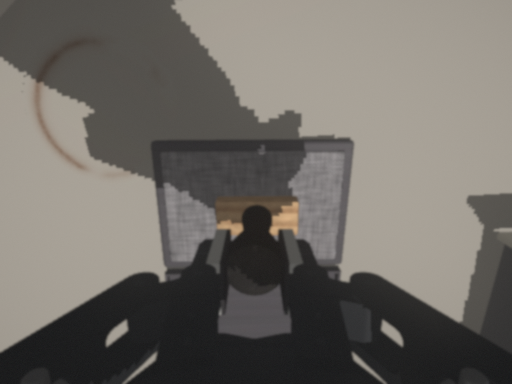

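```bash
python3 - <<'E'
from h import *
c=load('w6')
n=ray(c,253,141,.01);f=ray(c,253,266,.01);s=ray(c,257,197,.0262)
print(n,f,(n+f)/2,s, 'L/R',ray(c,160,210,.01),ray(c,347,210,.01),ray(c,215,210,.026),ray(c,299,210,.026))
E
```

```text
[ 0.44593897 -0.24566887  0.01      ] [ 0.53009836 -0.25519246  0.01      ] [ 0.48801867 -0.25043066  0.01      ] [ 0.47494146 -0.2470973   0.0262    ] L/R [ 0.48223275 -0.30836217  0.01      ] [ 0.4968651  -0.19107232  0.01      ] [ 0.47998722 -0.27193222  0.026     ] [ 0.4859931  -0.22379043  0.026     ]
```

Request:
send_rows(increments=[[[0, 0.001, 0.003, 0], [0, 0, 0.0015, 0], [0, 0, 0, 0], [0, 0, 0.0005, 0], [0, 0, 0, 0], [0, 0, 0, 0], [0, 0, 0, 0], [0, 0, 0, 0]]])

```text
clock: 41.6
eef_pos: [0.4895, -0.2509, 0.0616]
tool_rot: [0.745, 0.666, 0.033, 0.015]
ft_force: [-0.1, 0.6, 0.1]
grip_width: 0.0228
```

```bash
python3 - <<'E'
from h import *
goto(.488,-.250,.0615,83.7)
E
```

```text
phi 83.66 tool shift [ 0.0007 -0.0016  0.    ] turn -0.04 q6 -0.388 F [-0.1  0.6  0.1] grip 0.0228 t 41.6
tcp [ 0.4895 -0.2509  0.0616] tiltxy deg [3.91 1.26]
```

Request:
send_rows(increments=[[[0, 0, 0.0008, 0], [0, 0, 0, 0], [0, 0, 0, 0], [0, 0, 0, 0], [0, 0, 0, 0], [0, 0, 0, 0], [0, 0, 0, 0], [0, 0, 0, 0]]])

```text
clock: 42.4
eef_pos: [0.4901, -0.2509, 0.0615]
tool_rot: [0.745, 0.666, 0.033, 0.015]
ft_force: [0.7, 0.1, 2.1]
grip_width: 0.0228
```

Request:
send_rows(hand=-0.2, increments=[[[0, 0, 0, 0], [0, 0, 0, 0], [0, 0, 0, 0], [0, 0, 0, 0], [0, 0, -0.015, 0], [0, 0, -0.02, 0], [0, 0, -0.02, 0], [0, 0, -0.02, 0]]])

```text
clock: 43.2
eef_pos: [0.4819, -0.2511, 0.134]
tool_rot: [0.745, 0.666, 0.031, 0.01]
ft_force: [0.3, -0.1, 0.0]
grip_width: 0.051
```

```bash
python3 - <<'E'
from h import *
goto(.42,-.06,.13,84.5)
c=snap('wrist','w7'); snap('scene','s7')
E
```

```text
phi 83.66 tool shift [ 0.1828 -0.083   0.0053] turn -0.84 q6 -0.396 F [ 0.3 -0.1  0. ] grip 0.051 t 43.2
tcp [ 0.4819 -0.2511  0.134 ] tiltxy deg [3.48 1.51]
```

View pics/w7.png

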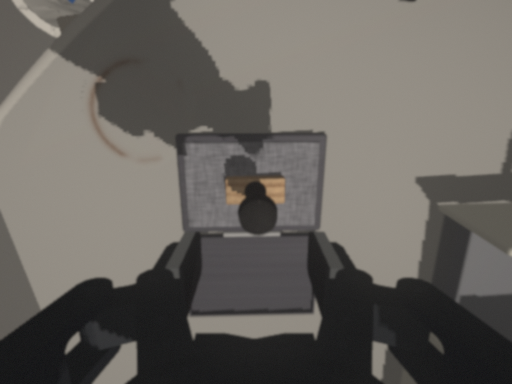

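```bash
python3 - <<'E'
from h import *
c=load('w7');W=pts(c);v,u=np.mgrid[:384,:512];hsv=cv2.cvtColor(c['image'],cv2.COLOR_RGB2HSV)
Z=W[...,2]
roi=(v>165)&(v<240)&(u>215)&(u<295)
k=roi&(Z>.058)&(Z<.09);cc,r=cv2.minEnclosingCircle(W[k][:,:2].astype(np.float32));print('knob',cc,r,np.nanpercentile(W[k][:,2],[5,50,95]))
f=roi&(hsv[...,0]>5)&(hsv[...,0]<25)&(hsv[...,1]>80)&(Z<.03);print('foot',cv2.minAreaRect(W[f][:,:2].astype(np.float32)),np.nanpercentile(Z[f],[5,50,95]))
goto(.445,.040,.09,84.5)
E
```

```text
knob (0.48941493034362793, -0.24766463041305542) 0.013436496257781982 [0.06502771 0.0752703  0.07867289]
foot ((0.48989808559417725, -0.24793288111686707), (0.0469425767660141, 0.021962584927678108), 84.71533966064453) [0.01952534 0.02078626 0.02202615]
phi 83.66 tool shift [ 0.2847 -0.0745  0.0505] turn -0.84 q6 -0.396 F [ 0.6 -0.5  1. ] grip 0.0515 t 43.3
tcp [ 0.484  -0.2524  0.1366] tiltxy deg [3.83 1.31]
```

Request:
send_rows(hand=1, increments=[[[0.01, -0.015, 0, -0.8], [0.025, -0.02, 0, 0], [0.04, -0.015, 0, 0], [0.045, -0.01, 0, 0], [0.045, -0.005, 0, 0], [0.045, -0.003, 0, 0], [0.04, 0, 0, 0], [0.025, 0, 0, 0]]])

```text
clock: 44.1
eef_pos: [0.4404, 0.0333, 0.1344]
tool_rot: [0.744, 0.668, 0.031, 0.014]
ft_force: [0.2, 0.3, 0.4]
grip_width: 0.0
```

```bash
python3 - <<'E'
from h import *
goto(.445,.040,.07,84.5)
E
```

```text
phi 83.90 tool shift [ 0.0054 -0.0002  0.0646] turn -0.60 q6 0.172 F [0.2 0.3 0.4] grip 0.0 t 44.1
tcp [0.4404 0.0333 0.1344] tiltxy deg [3.75 1.2 ]
```

Request:
send_rows(increments=[[[0.002, 0, 0.01, -0.6], [0, 0, 0.02, 0], [0, 0, 0.02, 0], [0, 0, 0.008, 0], [0, 0, 0, 0], [0, 0, 0, 0], [0, 0, 0, 0], [0, 0, 0, 0]]])

```text
clock: 44.9
eef_pos: [0.4431, 0.0371, 0.0716]
tool_rot: [0.738, 0.674, 0.03, 0.014]
ft_force: [-0.3, 0.3, -0.6]
grip_width: 0.0001
```

```bash
python3 - <<'E'
from h import *
goto(.445,.0395,.07,84.5)
goto(.591,.0267,.07,84.5)
E
```

```text
phi 84.84 tool shift [0.0025 0.0016 0.0018] turn 0.34 q6 0.165 F [-0.3  0.3 -0.6] grip 0.0001 t 44.9
tcp [0.4431 0.0371 0.0716] tiltxy deg [3.61 1.12]
phi 84.84 tool shift [0.0029 0.1479 0.0107] turn 0.34 q6 0.165 F [-0.3  0.3 -0.6] grip 0.0001 t 44.9
tcp [0.4431 0.0371 0.0716] tiltxy deg [3.61 1.12]
```

Request:
send_rows(increments=[[[0, 0.015, 0.001, 0], [0.001, 0.018, 0.001, 0], [0.001, 0.018, 0.001, 0], [0.001, 0.018, 0.001, 0], [0, 0.018, 0.001, 0], [0, 0.018, 0.001, 0], [0, 0.018, 0.001, 0], [0, 0.008, 0.001, 0]]])

```text
clock: 45.7
eef_pos: [0.5735, 0.0266, 0.0737]
tool_rot: [0.738, 0.674, 0.027, 0.012]
ft_force: [-1.1, -0.3, 0.7]
grip_width: 0.0002
```

```bash
python3 - <<'E'
from h import *
goto(.591,.0267,.07,84.5)
E
```

```text
phi 84.78 tool shift [0.0016 0.0172 0.0047] turn 0.28 q6 0.13 F [-1.1 -0.3  0.7] grip 0.0002 t 45.7
tcp [0.5735 0.0266 0.0737] tiltxy deg [3.25 1.11]
```

Request:
send_rows(increments=[[[0, 0.008, 0.001, 0], [0, 0.006, 0.001, 0], [0, 0.004, 0, 0], [0, 0.003, 0, 0], [0, 0.002, 0, 0], [0, 0.002, 0, 0], [0, 0.002, 0, 0], [0, 0.002, 0, 0]]])

```text
clock: 46.5
eef_pos: [0.5921, 0.0248, 0.0727]
tool_rot: [0.738, 0.674, 0.02, 0.004]
ft_force: [-5.5, 0.2, 3.6]
grip_width: -0.0001
```

```bash
python3 - <<'E'
from h import *
goto(.591,.0267,.07,84.5)
E
```

```text
phi 84.81 tool shift [ 0.0017 -0.0014  0.0027] turn 0.31 q6 0.123 F [-5.5  0.2  3.6] grip -0.0001 t 46.5
tcp [0.5921 0.0248 0.0727] tiltxy deg [2.   1.22]
```

Request:
send_rows(increments=[[[0, 0.003, 0, 0], [0, 0.003, 0, 0], [0, 0.003, 0, 0], [0, 0.003, 0, 0], [0, 0, 0, 0], [0, -0.01, 0, 0], [0, -0.02, 0, 0], [0, -0.03, 0, 0]]])

```text
clock: 47.3
eef_pos: [0.5364, 0.03, 0.0736]
tool_rot: [0.738, 0.674, 0.016, -0.001]
ft_force: [0.3, 0.7, 0.5]
grip_width: 0.0
```

```bash
python3 - <<'E'
from h import *
goto(.5346,.2512,.11,78.3)
E
```

```text
phi 84.85 tool shift [ 0.2209 -0.021  -0.0314] turn 6.55 q6 0.135 F [0.3 0.7 0.5] grip 0.0 t 47.3
tcp [0.5364 0.03   0.0736] tiltxy deg [1.26 1.3 ]
```

Request:
send_rows(hand=-0.65, increments=[[[0.005, -0.01, -0.02, 0], [0.01, -0.01, -0.035, 1.5], [0.01, -0.01, -0.045, 1.5], [0.01, -0.01, -0.045, 1.5], [0.01, -0.005, -0.045, 1.5], [0.01, 0, -0.045, 0], [0.005, 0, -0.03, 0], [0, 0, -0.01, 0]]])

```text
clock: 48.1
eef_pos: [0.4885, 0.0905, 0.3594]
tool_rot: [0.774, 0.633, 0.017, -0.001]
ft_force: [0.3, 1.2, -0.5]
grip_width: 0.0705
```

Request:
send_rows(increments=[[[0, 0, 0, 0], [0, 0, 0, 0], [0, 0, 0, 0], [0, 0, 0, 0], [0, 0, 0, 0], [0, 0, 0, 0], [0, 0, 0, 0], [0, 0, 0, 0]]])

```text
clock: 48.9
eef_pos: [0.4886, 0.09, 0.3572]
tool_rot: [0.774, 0.633, 0.016, -0.001]
ft_force: [0.1, -0.4, -0.3]
grip_width: 0.0706
```

```bash
python3 - <<'E'
from h import *
goto(.5346,.2512,.11,78.3)
snap('wrist','w8')
E
```

```text
phi 78.55 tool shift [0.1605 0.0085 0.2517] turn 0.25 q6 0.372 F [ 0.1 -0.4 -0.3] grip 0.0706 t 48.9
tcp [0.4886 0.09   0.3572] tiltxy deg [1.32 1.28]
```

View pics/w8.png

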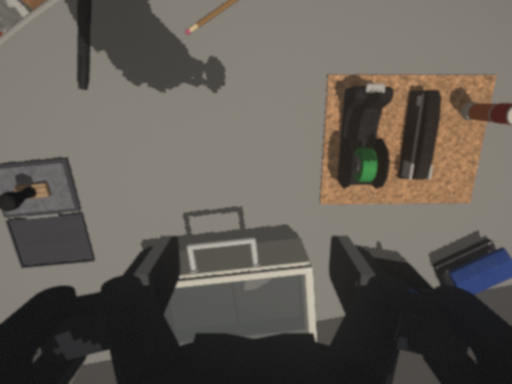

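```bash
python3 - <<'E'
from h import *
c=load('w8');W=pts(c);Z=W[...,2];v,u=np.mgrid[:384,:512]
def rect(m,name,n=1):
    k,l,s,_=cv2.connectedComponentsWithStats(m.astype(np.uint8))
    for i in (np.argsort(-s[1:,4])[:n]+1):
        p=W[l==i]; r=cv2.minAreaRect(p[:,:2].astype(np.float32)); print(name,s[i].tolist(),np.round(r[0],4),np.round(r[1],4),round(r[2],2),'z',np.round(np.nanpercentile(p[:,2],[2,50,98]),4))
roi=(v>60)&(v<205)&(u>310)&(v<225)
rect(roi&(Z>.012),'obj',4)
rect(roi&(Z>.034)&(u>398)&(u<445),'arm')
rect(roi&(Z>.049)&(u<395),'cheek',2)
rect(roi&(Z>.088),'gluetop')
h=(Z>.078)&(Z<.087)&(v>230)&(v<275)&(u>180)&(u<262)
for y in np.arange(0,.06,.01):
    m=h&(abs(W[...,1]-y)<.004)&(W[...,0]<.625)
    if m.any(): print(round(y,3),np.round(W[...,0][m].min(),4),np.round(np.median(W[...,0][m]),4))
E
```

```text
obj [338, 82, 56, 107, 4455] [0.5088 0.2553] [0.053  0.1488] 77.79 z [0.0163 0.0443 0.0712]
obj [400, 90, 42, 89, 2554] [0.5273 0.3418] [0.0347 0.1317] 78.89 z [0.0123 0.04   0.0479]
obj [464, 102, 48, 23, 866] [0.5057 0.421 ] [0.0151 0.0261] 74.49 z [0.0143 0.0598 0.0939]
obj [410, 99, 3, 6, 6] [0.4756 0.3377] [0.0013 0.0073] 64.56 z [0.012  0.0125 0.0132]
arm [408, 90, 34, 89, 1640] [0.5249 0.3434] [0.0333 0.1262] 78.49 z [0.0349 0.0443 0.0481]
cheek [345, 142, 45, 46, 1283] [0.5453 0.2471] [0.0523 0.0649] 77.49 z [0.0496 0.0634 0.0725]
cheek [353, 82, 41, 22, 695] [0.449  0.2673] [0.0513 0.0265] 78.46 z [0.0499 0.0567 0.0599]
gluetop [504, 105, 8, 20, 112] [0.5075 0.4177] [0.0239 0.0083] 1.17 z [0.0886 0.0921 0.0949]
0.0 0.6 0.6033
0.01 0.6009 0.6045
0.02 0.6026 0.6052
0.03 0.6031 0.6062
0.04 0.6041 0.6071
0.05 0.6051 0.6081
```

Request:
send_rows(increments=[[[0.01, 0, 0.01, 0.3], [0.025, 0.002, 0.025, 0], [0.03, 0.002, 0.035, 0], [0.03, 0.002, 0.035, 0], [0.03, 0.002, 0.035, 0], [0.02, 0, 0.03, 0], [0.005, 0, 0.015, 0], [0, 0, 0, 0]]])

```text
clock: 49.75
eef_pos: [0.5337, 0.2491, 0.1666]
tool_rot: [0.776, 0.63, 0.018, -0.001]
ft_force: [0.2, 0.2, -0.6]
grip_width: 0.0706
```

```bash
python3 - <<'E'
from h import *
goto(.5345,.2505,.0373,78.0)
E
```

```text
phi 78.13 tool shift [-0.0021 -0.0023  0.1293] turn 0.13 q6 0.64 F [ 0.2  0.2 -0.6] grip 0.0706 t 49.75
tcp [0.5337 0.2491 0.1666] tiltxy deg [1.54 1.33]
```

Request:
send_rows(increments=[[[-0.002, -0.002, 0.015, 0], [0, 0, 0.03, 0], [0, 0, 0.03, 0], [0, 0, 0.015, 0], [0, 0, 0, 0], [0, 0, 0, 0], [0, 0, 0, 0], [0, 0, 0, 0]]])

```text
clock: 50.55
eef_pos: [0.5369, 0.2521, 0.0805]
tool_rot: [0.777, 0.629, 0.023, 0.001]
ft_force: [0.1, 0.0, -0.0]
grip_width: 0.0705
```

```bash
python3 - <<'E'
from h import *
goto(.5345,.2505,.0373,78.0)
E
```

```text
phi 78.08 tool shift [-0.0036 -0.0033  0.043 ] turn 0.08 q6 0.643 F [ 0.1  0.  -0. ] grip 0.0705 t 50.55
tcp [0.5369 0.2521 0.0805] tiltxy deg [2.09 1.61]
```

Request:
send_rows(increments=[[[-0.0035, -0.003, 0.01, 0], [0, 0, 0.015, 0], [0, 0, 0.01, 0], [0, 0, 0, 0], [0, 0, 0, 0], [0, 0, 0.003, 0], [0, 0, 0, 0], [0, 0, 0, 0]]])

```text
clock: 51.35
eef_pos: [0.5367, 0.2509, 0.0442]
tool_rot: [0.777, 0.629, 0.027, 0.002]
ft_force: [0.4, -0.2, 0.1]
grip_width: 0.0706
```

```bash
python3 - <<'E'
from h import *
goto(.5345,.2505,.0373,78.0)
E
```

```text
phi 78.06 tool shift [-0.0011 -0.0023  0.0068] turn 0.06 q6 0.642 F [ 0.4 -0.2  0.1] grip 0.0706 t 51.35
tcp [0.5367 0.2509 0.0442] tiltxy deg [2.48 1.78]
```

Request:
send_rows(increments=[[[-0.001, -0.002, 0.004, 0], [0, 0, 0.002, 0], [0, 0, 0, 0], [0, 0, 0, 0], [0, 0, 0, 0], [0, 0, 0, 0], [0, 0, 0, 0], [0, 0, 0, 0]]])

```text
clock: 52.15
eef_pos: [0.5351, 0.2507, 0.0383]
tool_rot: [0.777, 0.629, 0.027, 0.002]
ft_force: [-0.3, -0.1, 0.1]
grip_width: 0.0706
```

Request:
send_rows(hand=1, increments=[[[0, 0, 0, 0], [0, 0, 0, 0], [0, 0, 0, 0], [0, 0, 0, 0], [0, 0, 0, 0], [0, 0, 0, 0], [0, 0, 0, 0], [0, 0, 0, 0]]])

```text
clock: 52.95
eef_pos: [0.5354, 0.2506, 0.0389]
tool_rot: [0.777, 0.629, 0.027, 0.002]
ft_force: [0.8, 0.1, 1.4]
grip_width: 0.0513
```

```bash
python3 - <<'E'
from h import *
goto(.5283,-.0539,.065,78.45)
E
```

```text
phi 78.06 tool shift [-0.2981  0.0574 -0.0359] turn -0.39 q6 0.643 F [0.8 0.1 1.4] grip 0.0513 t 52.95
tcp [0.5354 0.2506 0.0389] tiltxy deg [2.61 1.78]
```

Request:
send_rows(increments=[[[0, 0, -0.01, 0], [0, 0, -0.015, 0], [-0.01, 0.002, -0.01, 0], [-0.025, 0.004, 0, 0], [-0.035, 0.007, 0, 0], [-0.035, 0.007, 0, 0], [-0.035, 0.007, 0, 0], [-0.035, 0.007, 0, -0.4]]])

```text
clock: 53.75
eef_pos: [0.5255, 0.0657, 0.0662]
tool_rot: [0.772, 0.636, 0.022, 0.001]
ft_force: [0.7, -0.0, -5.6]
grip_width: 0.0516
```

```bash
python3 - <<'E'
from h import *
goto(.529,-.0541,.065,78.45)
E
```

```text
phi 79.01 tool shift [-0.1169  0.0263 -0.0019] turn 0.56 q6 0.305 F [ 0.7 -0.  -5.6] grip 0.0516 t 53.75
tcp [0.5255 0.0657 0.0662] tiltxy deg [1.98 1.53]
```

Request:
send_rows(increments=[[[-0.033, 0.007, 0, 0.5], [-0.033, 0.007, 0, 0], [-0.025, 0.006, 0, 0], [-0.01, 0.003, 0, 0], [-0.004, 0, 0, 0], [0, 0, 0, 0], [0, 0, 0, 0], [0, 0, 0, 0]]])

```text
clock: 54.55
eef_pos: [0.521, -0.0521, 0.0622]
tool_rot: [0.777, 0.629, 0.019, -0.001]
ft_force: [0.1, -0.5, -6.3]
grip_width: 0.0511
```

```bash
python3 - <<'E'
from h import *
goto(.529,-.0541,.0365,78.45)
E
```

```text
phi 78.04 tool shift [-0.0011  0.0077  0.0258] turn -0.41 q6 0.094 F [ 0.1 -0.5 -6.3] grip 0.0511 t 54.55
tcp [ 0.521  -0.0521  0.0622] tiltxy deg [1.55 1.46]
```

Request:
send_rows(increments=[[[-0.001, 0.007, 0.005, -0.4], [0, 0, 0.008, 0], [0, 0, 0.005, 0], [0, 0, 0, 0], [0, 0, 0, 0], [0, 0, 0, 0], [0, 0, 0, 0], [0, 0, 0, 0]]])

```text
clock: 55.35
eef_pos: [0.5288, -0.0511, 0.0421]
tool_rot: [0.773, 0.634, 0.018, -0.002]
ft_force: [0.0, 0.9, -5.4]
grip_width: 0.0514
```

```bash
python3 - <<'E'
from h import *
goto(.529,-.0541,.0365,78.45)
E
```

```text
phi 78.78 tool shift [-0.0031  0.0007  0.0055] turn 0.33 q6 0.084 F [ 0.   0.9 -5.4] grip 0.0514 t 55.35
tcp [ 0.5288 -0.0511  0.0421] tiltxy deg [1.49 1.51]
```

Request:
send_rows(increments=[[[-0.0031, 0.0007, 0.002, 0.3], [0, 0, 0.001, 0], [0, 0, 0, 0], [0, 0, 0, 0], [0, 0, 0, 0], [0, 0, 0, 0], [0, 0, 0, 0], [0, 0, 0, 0]]])

```text
clock: 56.15
eef_pos: [0.5294, -0.0548, 0.0394]
tool_rot: [0.775, 0.632, 0.019, -0.001]
ft_force: [0.8, -0.3, -6.3]
grip_width: 0.0514
```

```bash
python3 - <<'E'
from h import *
goto(.529,-.0541,.0365,78.45)
E
```

```text
phi 78.42 tool shift [ 0.0005 -0.0006  0.0029] turn -0.03 q6 0.084 F [ 0.8 -0.3 -6.3] grip 0.0514 t 56.15
tcp [ 0.5294 -0.0548  0.0394] tiltxy deg [1.56 1.5 ]
```

Request:
send_rows(increments=[[[0.0005, -0.0005, 0.002, 0], [0, 0, 0.001, 0], [0, 0, 0, 0], [0, 0, 0.0005, 0], [0, 0, 0, 0], [0, 0, 0, 0], [0, 0, 0, 0], [0, 0, 0, 0]]])

```text
clock: 56.95
eef_pos: [0.5292, -0.054, 0.0362]
tool_rot: [0.775, 0.632, 0.019, -0.001]
ft_force: [0.6, 0.2, -5.3]
grip_width: 0.0515
```

```bash
python3 - <<'E'
from h import *
goto(.529,-.0541,.0365,78.45)
E
```

```text
phi 78.43 tool shift [-0.0001 -0.0002 -0.0004] turn -0.02 q6 0.085 F [ 0.6  0.2 -5.3] grip 0.0515 t 56.95
tcp [ 0.5292 -0.054   0.0362] tiltxy deg [1.6  1.49]
```

Release and rise, moving toward the stapler.

Request:
send_rows(hand=-0.65, increments=[[[0, 0, 0, 0], [0, 0, 0, 0], [0, 0, 0, 0], [0, 0, 0, 0], [0, 0, 0, 0], [0, 0, -0.015, 0], [0, 0, -0.025, 0], [0, 0, -0.025, 0]]])

```text
clock: 57.75
eef_pos: [0.5273, -0.0555, 0.1024]
tool_rot: [0.775, 0.632, 0.019, -0.002]
ft_force: [0.4, -0.2, -0.4]
grip_width: 0.0704
```

```bash
python3 - <<'E'
from h import *
goto(.5275,.343,.11,78.5)
E
```

```text
phi 78.44 tool shift [ 0.3905 -0.0798  0.003 ] turn -0.06 q6 0.081 F [ 0.4 -0.2 -0.4] grip 0.0704 t 57.75
tcp [ 0.5273 -0.0555  0.1024] tiltxy deg [1.56 1.53]
```

Request:
send_rows(hand=-0.2, increments=[[[0.01, -0.002, -0.01, 0], [0.025, -0.004, 0, 0], [0.04, -0.007, 0, 0], [0.045, -0.009, 0, 0], [0.045, -0.009, 0, 0], [0.045, -0.009, 0, 0], [0.045, -0.009, 0, 0], [0.045, -0.009, 0, 0]]])

```text
clock: 58.55
eef_pos: [0.534, 0.2583, 0.1239]
tool_rot: [0.778, 0.627, 0.023, 0.001]
ft_force: [1.4, 0.3, 0.4]
grip_width: 0.0514
```

```bash
python3 - <<'E'
from h import *
goto(.5275,.343,.11,78.5)
E
```

```text
phi 77.76 tool shift [ 0.0809 -0.0248  0.0158] turn -0.74 q6 0.661 F [1.4 0.3 0.4] grip 0.0514 t 58.55
tcp [0.534  0.2583 0.1239] tiltxy deg [2.11 1.5 ]
```

Request:
send_rows(increments=[[[0.035, -0.008, 0, -0.7], [0.025, -0.008, 0, 0], [0.012, -0.005, 0.01, 0], [0, 0, 0.02, 0], [0, 0, 0.02, 0], [0, 0, 0, 0], [0, 0, 0, 0], [0, 0, 0, 0]]])

```text
clock: 59.35
eef_pos: [0.5237, 0.3465, 0.069]
tool_rot: [0.771, 0.637, 0.021, 0.0]
ft_force: [0.2, -0.1, -0.0]
grip_width: 0.0512
```

```bash
python3 - <<'E'
from h import *
goto(.528,.3422,.0335,78.6)
E
```

```text
phi 79.15 tool shift [-0.0045  0.0041  0.0355] turn 0.55 q6 0.773 F [ 0.2 -0.1 -0. ] grip 0.0512 t 59.35
tcp [0.5237 0.3465 0.069 ] tiltxy deg [1.86 1.49]
```

Request:
send_rows(increments=[[[-0.0045, 0.004, 0.008, 0.5], [0, 0, 0.01, 0], [0, 0, 0.006, 0], [0, 0, 0, 0], [0, 0, 0.003, 0], [0, 0, 0, 0], [0, 0, 0, 0], [0, 0, 0, 0]]])

```text
clock: 60.15
eef_pos: [0.5302, 0.3411, 0.0425]
tool_rot: [0.775, 0.632, 0.023, 0.001]
ft_force: [-0.3, -0.2, -0.3]
grip_width: 0.0509
```

```bash
python3 - <<'E'
from h import *
goto(.528,.3422,.0335,78.6)
E
```

```text
phi 78.46 tool shift [ 0.0003 -0.0026  0.0089] turn -0.14 q6 0.772 F [-0.3 -0.2 -0.3] grip 0.0509 t 60.15
tcp [0.5302 0.3411 0.0425] tiltxy deg [2.1  1.63]
```

Request:
send_rows(increments=[[[0, -0.0025, 0.005, 0], [0, 0, 0.003, 0], [0, 0, 0, 0], [0, 0, 0, 0], [0, 0, 0, 0], [0, 0, 0, 0], [0, 0, 0, 0], [0, 0, 0, 0]]])

```text
clock: 60.95
eef_pos: [0.528, 0.3424, 0.0343]
tool_rot: [0.774, 0.632, 0.024, 0.001]
ft_force: [-0.1, -0.7, 0.4]
grip_width: 0.0511
```

Request:
send_rows(hand=1, increments=[[[0, 0, 0, 0], [0, 0, 0, 0], [0, 0, 0, 0], [0, 0, 0, 0], [0, 0, 0, 0], [0, 0, 0, 0], [0, 0, 0, 0], [0, 0, 0, 0]]])

```text
clock: 61.75
eef_pos: [0.5283, 0.3427, 0.0347]
tool_rot: [0.774, 0.632, 0.024, 0.001]
ft_force: [0.5, -0.0, 0.3]
grip_width: 0.0187
```

```bash
python3 - <<'E'
from h import *
goto(.517,.0301,.065,88.67)
E
```

```text
phi 78.49 tool shift [-0.3072  0.0526 -0.04  ] turn -10.18 q6 0.775 F [ 0.5 -0.   0.3] grip 0.0187 t 61.75
tcp [0.5283 0.3427 0.0347] tiltxy deg [2.19 1.7 ]
```

Request:
send_rows(increments=[[[0, 0, -0.015, 0], [0, 0, -0.015, 0], [-0.01, 0.002, -0.01, 0], [-0.025, 0.004, 0, -2.5], [-0.035, 0.005, 0, -2.5], [-0.035, 0.003, 0, -2.5], [-0.035, 0.001, 0, -2.5], [-0.035, 0, 0, 0]]])

```text
clock: 62.55
eef_pos: [0.5188, 0.1596, 0.067]
tool_rot: [0.711, 0.703, 0.02, 0.003]
ft_force: [0.0, -0.6, -0.5]
grip_width: 0.0188
```

```bash
python3 - <<'E'
from h import *
goto(.517,.0301,.065,88.67)
E
```

```text
phi 89.36 tool shift [-0.1295 -0.0003 -0.0013] turn 0.69 q6 0.302 F [ 0.  -0.6 -0.5] grip 0.0188 t 62.55
tcp [0.5188 0.1596 0.067 ] tiltxy deg [1.86 1.42]
```

Request:
send_rows(increments=[[[-0.033, 0, 0, 0.5], [-0.033, 0, 0, 0], [-0.03, 0, 0, 0], [-0.015, 0, 0, 0], [-0.006, 0, 0, 0], [0, 0, 0, 0], [0, 0, 0, 0], [0, 0, 0, 0]]])

```text
clock: 63.35
eef_pos: [0.5103, 0.0297, 0.0621]
tool_rot: [0.717, 0.696, 0.016, 0.001]
ft_force: [0.7, 0.5, -3.4]
grip_width: 0.0188
```

```bash
python3 - <<'E'
from h import *
goto(.517,.0302,.033,88.67)
E
```

```text
phi 88.31 tool shift [0.     0.0059 0.0293] turn -0.36 q6 0.077 F [ 0.7  0.5 -3.4] grip 0.0188 t 63.35
tcp [0.5103 0.0297 0.0621] tiltxy deg [1.46 1.19]
```

Request:
send_rows(increments=[[[0, 0.0055, 0.006, -0.3], [0, 0, 0.008, 0], [0, 0, 0.005, 0], [0, 0, 0, 0], [0, 0, 0.002, 0], [0, 0, 0, 0], [0, 0, 0, 0], [0, 0, 0, 0]]])

```text
clock: 64.15
eef_pos: [0.5168, 0.0331, 0.0386]
tool_rot: [0.714, 0.7, 0.016, 0.001]
ft_force: [-0.2, 0.6, -2.2]
grip_width: 0.0192
```

```bash
python3 - <<'E'
from h import *
goto(.517,.0302,.033,88.67)
E
```

```text
phi 88.95 tool shift [-0.003   0.0001  0.0056] turn 0.28 q6 0.072 F [-0.2  0.6 -2.2] grip 0.0192 t 64.15
tcp [0.5168 0.0331 0.0386] tiltxy deg [1.39 1.22]
```

Request:
send_rows(increments=[[[-0.003, 0, 0.003, 0.25], [0, 0, 0.001, 0], [0, 0, 0, 0], [0, 0, 0, 0], [0, 0, 0.0005, 0], [0, 0, 0, 0], [0, 0, 0, 0], [0, 0, 0, 0]]])

```text
clock: 64.95
eef_pos: [0.5173, 0.0297, 0.0343]
tool_rot: [0.715, 0.698, 0.017, 0.001]
ft_force: [0.1, -0.4, -1.5]
grip_width: 0.0191
```

```bash
python3 - <<'E'
from h import *
goto(.517,.0302,.0325,88.67)
E
```

```text
phi 88.64 tool shift [ 0.0005 -0.0004  0.0018] turn -0.03 q6 0.07 F [ 0.1 -0.4 -1.5] grip 0.0191 t 64.95
tcp [0.5173 0.0297 0.0343] tiltxy deg [1.47 1.22]
```

Request:
send_rows(increments=[[[0.0005, 0, 0.0015, 0], [0, 0, 0.0005, 0], [0, 0, 0, 0], [0, 0, 0, 0], [0, 0, 0, 0], [0, 0, 0, 0], [0, 0, 0, 0], [0, 0, 0, 0]]])

```text
clock: 65.75
eef_pos: [0.5174, 0.0304, 0.0322]
tool_rot: [0.715, 0.699, 0.017, 0.001]
ft_force: [0.7, 0.5, -2.5]
grip_width: 0.0186
```

Request:
send_rows(hand=-0.2, increments=[[[0, 0, 0, 0], [0, 0, 0, 0], [0, 0, 0, 0], [0, 0, 0, 0], [0, 0, 0, 0], [0, 0, -0.015, 0], [0, 0, -0.025, 0], [0, 0, -0.03, 0]]])

```text
clock: 66.55
eef_pos: [0.5131, 0.0288, 0.1009]
tool_rot: [0.715, 0.699, 0.014, -0.001]
ft_force: [-0.0, -0.3, 0.3]
grip_width: 0.051
```

```bash
python3 - <<'E'
from h import *
goto(.5045,.4258,.12,89.6)
E
```

```text
phi 88.65 tool shift [ 0.397  -0.0178 -0.0108] turn -0.95 q6 0.068 F [-0.  -0.3  0.3] grip 0.051 t 66.55
tcp [0.5131 0.0288 0.1009] tiltxy deg [1.08 1.21]
```

Request:
send_rows(increments=[[[0.01, 0, -0.02, 0], [0.03, 0, -0.025, 0], [0.045, 0, -0.025, 0], [0.045, 0, -0.01, 0], [0.045, 0, 0, 0], [0.045, 0, 0, 0], [0.045, 0, 0, 0], [0.045, 0, 0, 0]]])

```text
clock: 67.35
eef_pos: [0.5243, 0.342, 0.1987]
tool_rot: [0.72, 0.694, 0.02, 0.003]
ft_force: [1.4, 0.9, -0.1]
grip_width: 0.0512
```

Request:
send_rows(increments=[[[0.03, 0, 0, 0], [0.015, 0, 0, 0], [0.005, 0, 0, 0], [0, 0, 0, 0], [0, 0, 0, 0], [0, 0, 0, 0], [0, 0, 0, 0], [0, 0, 0, 0]]])

```text
clock: 68.15
eef_pos: [0.5247, 0.3968, 0.1987]
tool_rot: [0.718, 0.695, 0.019, 0.003]
ft_force: [0.1, -0.1, 0.4]
grip_width: 0.0508
```

```bash
python3 - <<'E'
from h import *
c=snap('wrist','w9')
W=pts(c);Z=W[...,2]
m=(Z>.085)&(Z<.105); k,l,s,_=cv2.connectedComponentsWithStats(m.astype(np.uint8))
for i in np.argsort(-s[1:,4])[:3]+1:
    p=W[l==i]; print(s[i],cv2.minEnclosingCircle(p[:,:2].astype(np.float32)),np.nanmedian(p[:,2]))
goto(.5058,.4278,.12,90)
E
```

```text
[273 146  35  35 958] ((0.507121741771698, 0.42734578251838684), 0.013472484424710274) 0.0936922156805741
[ 94 378  26   6  78] ((0.7177159786224365, 0.2488708794116974), 0.01139739342033863) 0.08712380607778172
phi 88.14 tool shift [ 0.0285 -0.0224  0.0788] turn -1.86 q6 0.68 F [ 0.5 -0.8 -0.6] grip 0.0515 t 68.2
tcp [0.5248 0.3968 0.1988] tiltxy deg [1.8  1.32]
```

View pics/w9.png

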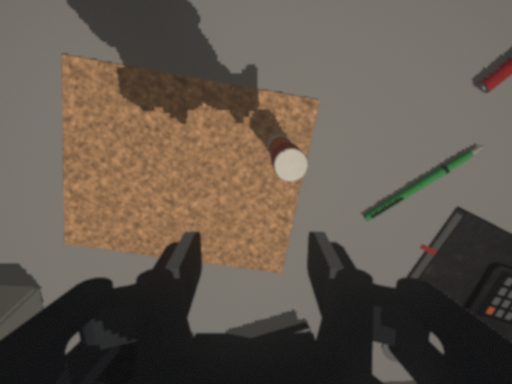

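Request:
send_rows(increments=[[[0.012, -0.008, 0.005, 0], [0.012, -0.007, 0.01, 0], [0.004, -0.003, 0.02, 0], [0, 0, 0.025, 0], [0, 0, 0.02, 0], [0, 0, 0.005, 0], [0, 0, 0, 0], [0, 0, 0, 0]]])

```text
clock: 69.0
eef_pos: [0.5053, 0.4348, 0.1086]
tool_rot: [0.717, 0.697, 0.02, 0.002]
ft_force: [0.2, 0.5, 0.1]
grip_width: 0.0511
```

```bash
python3 - <<'E'
from h import *
goto(.507,.4273,.055)
E
```

```text
phi 88.40 tool shift [-0.0088  0.0003  0.0534] turn 0.00 q6 0.739 F [0.2 0.5 0.1] grip 0.0511 t 69.0
tcp [0.5053 0.4348 0.1086] tiltxy deg [1.74 1.43]
```

Request:
send_rows(increments=[[[-0.0085, 0, 0, 0], [0, 0, 0, 0], [0, 0, 0.012, 0], [0, 0, 0.015, 0], [0, 0, 0.008, 0], [0, 0, 0, 0], [0, 0, 0, 0], [0, 0, 0, 0]]])

```text
clock: 69.8
eef_pos: [0.509, 0.4278, 0.0761]
tool_rot: [0.717, 0.696, 0.024, 0.002]
ft_force: [-0.8, -0.2, -0.5]
grip_width: 0.0511
```

```bash
python3 - <<'E'
from h import *
goto(.507,.4273,.055)
E
```

```text
phi 88.31 tool shift [-0.0012 -0.0028  0.021 ] turn 0.00 q6 0.729 F [-0.8 -0.2 -0.5] grip 0.0511 t 69.8
tcp [0.509  0.4278 0.0761] tiltxy deg [2.13 1.75]
```

Request:
send_rows(increments=[[[-0.001, -0.0028, 0.008, 0], [0, 0, 0.007, 0], [0, 0, 0.003, 0], [0, 0, 0, 0], [0, 0, 0.001, 0], [0, 0, 0, 0], [0, 0, 0, 0], [0, 0, 0, 0]]])

```text
clock: 70.6
eef_pos: [0.5073, 0.4281, 0.0566]
tool_rot: [0.717, 0.696, 0.025, 0.002]
ft_force: [-0.4, -0.1, 0.0]
grip_width: 0.0513
```

Request:
send_rows(hand=1, increments=[[[0, 0, 0, 0], [0, 0, 0, 0], [0, 0, 0, 0], [0, 0, 0, 0], [0, 0, 0, 0], [0, 0, 0, 0], [0, 0, 0, 0], [0, 0, 0, 0]]])

```text
clock: 71.4
eef_pos: [0.5077, 0.428, 0.0574]
tool_rot: [0.717, 0.696, 0.026, 0.002]
ft_force: [-0.4, 0.0, 0.1]
grip_width: 0.025
```

```bash
python3 - <<'E'
from h import *
goto(.5203,.1218,.1,88.3)
E
```

```text
phi 88.32 tool shift [-0.3042  0.0237 -0.0519] turn 0.02 q6 0.731 F [-0.4  0.   0.1] grip 0.025 t 71.4
tcp [0.5077 0.428  0.0574] tiltxy deg [2.29 1.84]
```

Request:
send_rows(increments=[[[0, 0, -0.015, 0], [0, 0, -0.02, 0], [-0.01, 0.001, -0.01, 0], [-0.025, 0.002, 0, 0], [-0.035, 0.003, 0, 0], [-0.035, 0.003, 0, 0], [-0.035, 0.003, 0, 0], [-0.035, 0.003, 0, 0]]])

```text
clock: 72.2
eef_pos: [0.5171, 0.2489, 0.1044]
tool_rot: [0.714, 0.699, 0.03, 0.003]
ft_force: [0.1, 0.2, -0.4]
grip_width: 0.0251
```

```bash
python3 - <<'E'
from h import *
goto(.521,.122,.08,88.3)
E
```

```text
phi 88.80 tool shift [-0.1276  0.0057  0.0199] turn 0.50 q6 0.464 F [ 0.1  0.2 -0.4] grip 0.0251 t 72.2
tcp [0.5171 0.2489 0.1044] tiltxy deg [2.71 2.1 ]
```

Request:
send_rows(increments=[[[-0.033, 0.001, 0, 0.5], [-0.033, 0.001, 0, 0], [-0.03, 0.001, 0.005, 0], [-0.015, 0, 0.008, 0], [-0.004, 0, 0.008, 0], [0, 0, 0, 0], [0, 0, 0, 0], [0, 0, 0, 0]]])

```text
clock: 73.0
eef_pos: [0.5181, 0.1233, 0.0843]
tool_rot: [0.721, 0.693, 0.032, 0.006]
ft_force: [-0.0, -0.9, -0.1]
grip_width: 0.0255
```

```bash
python3 - <<'E'
from h import *
goto(.521,.122,.0555,88.3)
E
```

```text
phi 87.80 tool shift [-0.0023  0.0014  0.0289] turn -0.50 q6 0.261 F [-0.  -0.9 -0.1] grip 0.0255 t 73.0
tcp [0.5181 0.1233 0.0843] tiltxy deg [3.14 2.1 ]
```

Request:
send_rows(increments=[[[-0.002, 0.0005, 0.008, 0], [0, 0, 0.008, 0], [0, 0, 0.005, 0], [0, 0, 0, 0], [0, 0, 0.002, 0], [0, 0, 0, 0], [0, 0, 0, 0], [0, 0, 0, 0]]])

```text
clock: 73.8
eef_pos: [0.5202, 0.1251, 0.0593]
tool_rot: [0.719, 0.694, 0.033, 0.006]
ft_force: [-1.3, 0.1, -0.4]
grip_width: 0.025
```

```bash
python3 - <<'E'
from h import *
goto(.520,.122,.055,88.3)
E
```

```text
phi 88.09 tool shift [-0.0032 -0.0003  0.0042] turn -0.21 q6 0.258 F [-1.3  0.1 -0.4] grip 0.025 t 73.8
tcp [0.5202 0.1251 0.0593] tiltxy deg [3.16 2.14]
```

Request:
send_rows(increments=[[[-0.0032, 0, 0.003, 0], [0, 0, 0.001, 0], [0, 0, 0, 0], [0, 0, 0, 0], [0, 0, 0, 0], [0, 0, 0, 0], [0, 0, 0, 0], [0, 0, 0, 0]]])

```text
clock: 74.6
eef_pos: [0.5208, 0.1216, 0.0555]
tool_rot: [0.719, 0.694, 0.033, 0.006]
ft_force: [0.4, 0.8, -0.6]
grip_width: 0.0254
```

```bash
python3 - <<'E'
from h import *
goto(.520,.122,.055,88.3)
E
```

```text
phi 88.06 tool shift [ 0.0004 -0.0008  0.0005] turn -0.24 q6 0.252 F [ 0.4  0.8 -0.6] grip 0.0254 t 74.6
tcp [0.5208 0.1216 0.0555] tiltxy deg [3.23 2.16]
```

Release, then rise to the survey pose for the comparison.

Request:
send_rows(increments=[[[0, -0.0008, 0.001, 0], [0, 0, 0, 0], [0, 0, 0, 0], [0, 0, 0, 0], [0, 0, 0, 0], [0, 0, 0, 0], [0, 0, 0, 0], [0, 0, 0, 0]]])

```text
clock: 75.4
eef_pos: [0.5201, 0.1217, 0.0545]
tool_rot: [0.719, 0.694, 0.034, 0.006]
ft_force: [0.0, -0.1, -0.3]
grip_width: 0.0251
```

Request:
send_rows(hand=-0.2, increments=[[[0, 0, 0, 0], [0, 0, 0, 0], [0, 0, 0, 0], [0, 0, 0, 0], [0, 0, -0.01, 0], [0, 0, -0.02, 0], [0, 0, -0.03, 0], [0, 0, -0.04, 0]]])

```text
clock: 76.2
eef_pos: [0.5098, 0.117, 0.1527]
tool_rot: [0.719, 0.694, 0.028, 0.003]
ft_force: [1.4, 0.1, 0.6]
grip_width: 0.051
```

Request:
send_rows(increments=[[[0, 0, -0.04, 0], [-0.01, -0.005, -0.04, 0], [-0.02, -0.01, -0.04, 0], [-0.02, -0.01, -0.04, 0], [-0.015, -0.01, -0.02, 0], [0, 0, 0, 0], [0, 0, 0, 0], [0, 0, 0, 0]]])

```text
clock: 77.0
eef_pos: [0.4636, 0.0453, 0.3471]
tool_rot: [0.718, 0.695, 0.035, 0.008]
ft_force: [-0.3, 0.1, -0.6]
grip_width: 0.0512
```

```bash
cat > meas.py <<'E'
import sys
from h import *
goto(.462,.042,.367,89.5)
tag=sys.argv[1]
c=snap('wrist',tag); snap('scene',tag+'s'); snap('side',tag+'d')
def M(tag):
    c=load(tag);W=pts(c);Z=W[...,2];X=W[...,0];Y=W[...,1]
    desk=(abs(Z)<.006)&(X>.42)&(X<.56)&(Y>-.2)&(Y<.2); print(tag,'desk',np.round(np.nanmedian(Z[desk]),4))
    zone=(X>.41)&(X<.6)&(Y>-.15)&(Y<.18)
    def rect(m,n):
        k,l,s,_=cv2.connectedComponentsWithStats(m.astype(np.uint8)); i=1+np.argmax(s[1:,4]); p=W[l==i]; r=cv2.minAreaRect(p[:,:2].astype(np.float32))
        print(' ',n,np.round(r[0],4),np.round(r[1],4),round(r[2],2),'zmax',np.round(np.nanpercentile(p[:,2],98),4))
    rect(zone&(Z>.006)&(Y<-.002-0.0),'tape'); rect(zone&(Z>.006)&(Y>.0)&(Y<.08),'stapler'); rect(zone&(Z>.03)&(Y>.0)&(Y<.08),'arm')
    g=zone&(Z>.08)&(Y>.08); print('  glue',cv2.minEnclosingCircle(W[g][:,:2].astype(np.float32)))
    h=(Z>.078)&(Z<.087)&(X>.57)&(X<.625)&(abs(Y-.026)<.004); print('  handle x',np.round([X[h].min(),np.median(X[h])],4))
M('w1');M(tag)
E
python3 meas.py w10
```

```text
phi 88.17 tool shift [-0.0026 -0.0003 -0.02  ] turn -1.33 q6 0.112 F [-0.3  0.1 -0.6] grip 0.0512 t 77.0
tcp [0.4636 0.0453 0.3471] tiltxy deg [3.57 2.12]
w1 desk 0.0005
  tape [ 0.462  -0.0172] [0.0305 0.0274] 89.86 zmax 0.4373
  stapler [0.4528 0.04  ] [0.0216 0.0803] 1.21 zmax 0.4539
  arm [0.4528 0.04  ] [0.0216 0.0803] 1.21 zmax 0.4539
  glue ((0.48847293853759766, 0.10511478781700134), 0.0492967888712883)
  handle x [0.6026 0.6057]
w10 desk 0.0005
  tape [ 0.4585 -0.0112] [0.0183 0.0282] 89.97 zmax 0.4212
  stapler [0.4561 0.04  ] [0.08   0.0381] 87.89 zmax 0.4321
  arm [0.4561 0.04  ] [0.08   0.0381] 87.89 zmax 0.4321
  glue ((0.4907960295677185, 0.10495175421237946), 0.0474698580801487)
  handle x [0.6031 0.606 ]
```

View pics/w10.png

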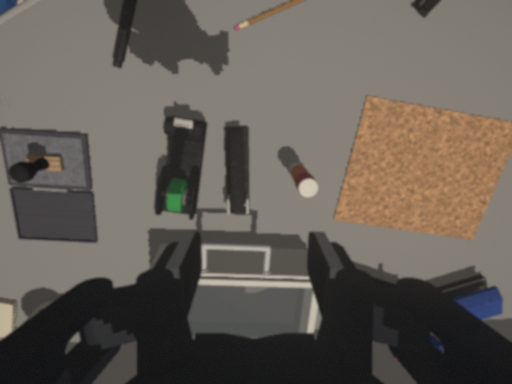

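Everything is back and the mat is empty. My measurement picked up the gripper by mistake, so I'll cap the height.

```bash
sed -i 's/zone=(X/zone=(Z<.12)\&(X/; s/^c=snap.*$/pass/; s/^goto/#goto/' meas.py; python3 meas.py w10
python3 - <<'E'
from h import *
a=load('s1')['image'].astype(int);
for t0,t1 in(('scene0','w10s'),('d1','w10d')):
    A=load(t0)['image'];B=load(t1)['image']
    s=slice(130,270),slice(200,400)
    if t0=='d1': s=slice(140,240),slice(200,330)
    cv2.imwrite(f'pics/cmp_{t1}.png',cv2.resize(np.vstack([A[s],B[s]])[:,:,::-1],None,fx=3 if t0=='d1' else 2,fy=3 if t0=='d1' else 2))
E
```

```text
w1 desk 0.0005
  tape [ 0.5026 -0.0483] [0.0528 0.1487] 78.48 zmax 0.0684
  stapler [0.5162 0.0304] [0.036  0.1327] 88.63 zmax 0.0448
  arm [0.5133 0.0303] [0.0204 0.1267] 88.43 zmax 0.045
  glue ((0.5207737684249878, 0.12199366837739944), 0.013452148996293545)
  handle x [0.6026 0.6057]
w10 desk 0.0005
  tape [ 0.502  -0.0483] [0.0529 0.1473] 78.17 zmax 0.0682
  stapler [0.516  0.0309] [0.036  0.1335] 88.36 zmax 0.0448
  arm [0.5124 0.0309] [0.0204 0.1263] 88.46 zmax 0.045
  glue ((0.5203456878662109, 0.12315380573272705), 0.013260665349662304)
  handle x [0.6031 0.606 ]
```

View pics/cmp_w10d.png

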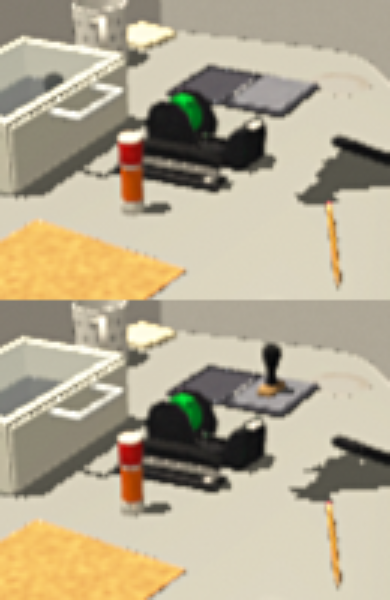

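View pics/cmp_w10s.png

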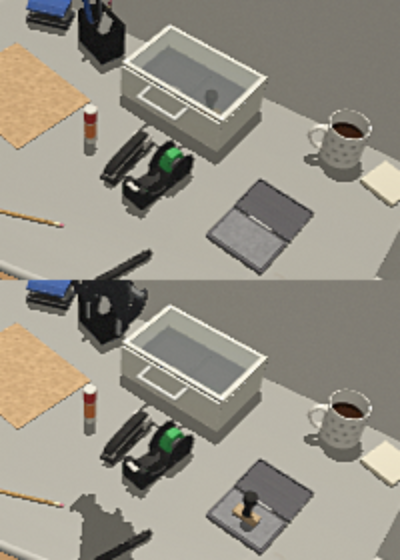

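The before/after pairs match: all three items are back within about 1 mm and 0.3°, the drawer is shut, and the stamp stands upright on the felt. Handing in.

```bash
python3 -c "
from h import *
st(); print(order.job_done())"
```

```text
{'clock': 77.15, 'joint_pos': [0.0779, 0.1004, 0.0994, 1.5072, 0.032, 0.1114], 'eef_pos': [0.4634, 0.0455, 0.3462], 'tool_rot': [0.7181, 0.6951, 0.0343, 0.0076], 'ft_force': [-0.4123, -0.2815, 0.7826], 'grip_width': 0.0516}
the job is handed in; nothing more can be done
None
```

I did the whole job in the order you asked and handed it in at 77 s: the stamp stands face down on the ink pad, the drawer is shut and the three things are back in place. While I worked they stood upright on the cork mat.

Last checks, comparing camera measurements from before and after:
- **Items put back:** the tape dispenser is off by 0.6 mm and 0.3°, the stapler by 0.5 mm and 0.3°, and the glue stick by about 1.2 mm.
- **Drawer:** the handle is within 0.5 mm of where it was when shut, and the drawer resisted with about 5 N at its end stop.
- **Stamp:** it stands upright about 2–3 mm from the middle of the felt, as measured just after I let go. It still looked the same in the final pictures.
- **Correction tape:** I never touched it. I saw it lying in its compartment while the drawer was open, but couldn't see it clearly through the lid once shut.

The gripper drifted up to about 4° off vertical during fast moves. I corrected for this at the placings, and the measurements show no visible effect.

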